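Register the gel tray on the light box

ROBOT

A 6-joint arm with a two-finger parallel gripper is mounted at the origin on the work surface. World frame = base frame: x ahead of the robot, y to its left, z up, the work surface at z = 0. Lengths are in m, angles in rad, forces in N, time in s.
With the tool pointing down it reaches from about 0.35 to 0.775 m from the base axis. Payload 5.5 kg.
Tool frame: the origin (TCP) lies at the very end of the fingers, on their centre line; the grasp point (between the pads) lies 19 mm behind it; x points along the fingers, y is the direction in which the jaws open and shut, and the axes are right-handed (so a half turn about x gives the same grasp; the last joint's range is limited). The gripper opens to 85 mm and grips with 20 to 120 N. Pads are 22 mm wide; open, the fingers measure 114 mm over their backs; the gripper's body (76 mm by 85 mm) begins 54 mm behind the grasp point. The pads swing forward as they close: fully open they stand 13 mm farther back than shut.
Start: joints at [1.045, 0.313, 0.046, 1.304, 0, 1.431], TCP at [0.216, 0.533, 0.231] pointing down, gripper open.
Joint ranges: [-2.76, 2.76], [-0.86, 1.69], [-1.03, 1.26], [-2.2, 2.34], [-1.47, 1.5], [-3.14, 3.14]. Speed limits (rad/s): [2.57, 2.57, 3.14, 3.14, 3.14, 3.14].

INTERFACE

Orientations are given as a unit quaternion [w, x, y, z].
In Python, from workcell import env gives the robot as it stands.
- The arm moves only by the tool servo_tool, never from a script. Its argument "increments" is a list of rows, each an object with "offset": the shift along the tool's x, y, z in cm, a list of three; "yaw": the turn about the tool's x in degrees. In form: [{"offset": [x, y, z], "yaw": yaw}, ...]. A call has exactly 8 rows; each row is the pose to reach, as a shift and turn from the pose commanded when the call began, along the tool's axes at that moment; what a row does not reach only later rows make up. A row lasts 1/10 s, in which the tool goes at most 50 mm and 8.59 degrees, less where a joint would pass 70% of its speed; a pose out of reach is approached as far as the arm can. A call with a gripper value outside its range is refused whole. "claw" is the opening, from 0 (shut) to 1 (fully open), set as the call begins (left out, the last holds). The fingers move at their own pace and stop on an object; "force" is the grip in N (left out, the last holds). Time passes only in rows, so rows that repeat a pose let the fingers close, or fill a call up. It gives the time, the measured TCP pose, the force and the opening at its end, in the units of the state.
- env.get_state(): the state, without advancing time (a new reading comes with each control period).
- env.read_camera(name): name is "side" or "top" or "wrist"; returns (picture, depth): 420x560x3 uint8, red, green, blue; 420x560 float32, m along the optical axis (not along the pixel's ray), 0 where there is no reading.
- env.camera_model(name): a dict with "vertical_fov" (degrees; the focal length in pixels is half the picture's height over the tangent of half this angle, whatever the lens; pixels are square), "cx", "cy" (the principal point, pixels), "world_from_camera" (4x4, takes a point from camera to world coordinates). Camera axes: x right, y up, looking along -z (the intrinsics and any distortion apply to the point x, -y, -z); pixel columns grow to the right and rows downward; lengths in m; the calibration is good to about 2 mm. A picture is of the moment at which its call begins: read the wrist's pose just before it. camera_model takes no time and is no camera call; for the wrist camera it gives the pose at the moment of the call.
- env.hand_in(): hands the job in, once; it reports no verdict.
The state is a dict: "clock": time; "joint_pos": joint angles; "qvel": joint speeds; "tau": joint torques, N m; "tcp_pos": TCP position; "orientation": TCP orientation; "wrist_force": force on the tool from outside, world axes, zero at the start; "ft_torque": the same for the moment, N m; "finger_gap": finger opening in m.
Only numpy, scipy, OpenCV 4.12 (cv2) and the standard library are available. Lean on these libraries where they do the work, as an engineer would, in place of code of your own. Each camera call takes 0.05 s, during which the arm holds its last target.

TASK

On the light box, push the white gel tray squarely against the metal fence bar at the far side of the glass, and press it there with a steady push of about 10 N for about a second, never more than 15 N. Then slide it along the bar, keeping it against it and flat on the glass, until its leading edge meets the scribed line, without overrunning the line; nothing stops it there. Leave everything else where it is.

Things in the scene. Friction and masses are not known exactly. Their poses are not given: they have to be found in the camera images.
- lightbox: White light box fixed to the table, 300 (x) x 440 (y) x 90 mm high, flat top at 90 mm with a dark glass flush in it. Origin at the centre of its underside; x points away from the robot to the fence, y to the left, along the fence.
- fence: Strip fixed on the far rim, and before it the aluminium bar it carries, 360 (y) x 14 x 14 mm. Origin at mid-length, at glass height; axes as the light box's. The bar's near face is clamped anywhere from x = 0 to x = -15 mm here: not measured, feel for it. A 30 mm soft pad at y = -27 mm stands 2 mm proud of it (under 1 N flush). A 9 to 12 N push on the tray beds it; over 15 N on the bar is too much.
- line (a point): Point on the scribed line: a straight pale line 2 mm wide across the glass, along x, square to the fence, 100 mm to the left (+y) of the light box's middle. Point is on the centre of the line at the height of the glass; axes as the light box's. The tray comes from the -y side.
- tray: White open tray, 130 (x) x 150 (y) x 20 mm high, upright 5 mm walls, glass plate fixed inside; loose, 0.25 to 0.5 kg. Origin: centre of underside; x to the fence, y to the line. Starts 30 to 75 mm off the fence bar, turned up to 0.15 rad, leading edge 50 to 105 mm short of the line. Drags on the glass with 2 to 6 N, does not coast. Never push it with over 20 N, lift or tip it.
- tray_edge (a point): Middle of the tray's leading edge: foot of its +y (left) side, 75 mm from the tray's origin; it must end on the line.
- tray_side (a point): Middle of the foot of the tray's far side, 65 mm in x from the tray's origin: it must lie against the fence bar.
- comb: Grey gel comb, 110 x 16 x 29 mm high, standing on the glass 70 to 95 mm beyond the line. Origin under its centre. Bystander, leave alone.
- dish: Clear round dish, 42 mm across, 13 mm high, on the glass beyond the line. Origin under its centre. Bystander.
- goggles_left: Clear safety goggles, 60 x 166 x 50 mm, on the table left of the light box. Origin under the centre. Bystander.
- goggles_right: Clear safety goggles, 60 x 166 x 50 mm, on the table right of the light box. Origin under the centre. Bystander.
- tube_rack: Grey rack of small tubes, 70 x 140 x 38 mm, on the table to the right. Origin under its centre. Bystander.
- buffer_bottle: White-capped bottle, 70 mm across, 160 mm high, on the table far right. Origin under its centre. Bystander.
- stain_jar: Amber jar, 60 mm across, 80 mm high, on the table far left. Origin under its centre. Bystander.
There are look-alikes about, which are no part of the job. Of the things like the tray, leave any that is purple; of the rest the larger one is meant.

How it is judged:
By the outcome, as a careful person would: the job done as asked, in the order asked, and still so for the second after the job is handed in, with the robot touching nothing.
It also fails if it takes over 67 s, if anything falls off the work surface, if the arm or the gripper's body presses on something with over 40 N, if the wrist force passes 120 N, or if a joint passes its speed limit or range.

## Working session

There is one attempt and no reset: what is moved stays moved. The work goes in short steps, Python scripts to look and compute and a tool call to move; the robot and the scene stay as the last step left them, time stands still between calls to the robot, and variables do not carry over. Pictures are saved under pics/ and viewed, and the job is handed in when it is done.

Besides the shell and the picture viewer there is one more tool, called after ">>>" as name(argument=value, ...) on one line, values as JSON. servo_tool: Moves the arm, as the interface text tells. Its arguments: {"type":"object","properties":{"increments":{"type":"array","items":{"type":"object","properties":{"offset":{"type":"array","items":{"type":"number"}},"yaw":{"type":"number"}}}},"claw":{"type":"number"},"force":{"type":"number"}},"required":["increments"]}

```bash
mkdir -p pics; ls; cat > h.py <<'E'
import numpy as np, cv2
from workcell import env
def snap(n,tag):
    m=env.camera_model(n); im,d=env.read_camera(n)
    cv2.imwrite(f'pics/{tag}.png',im[:,:,::-1]); np.savez(f'pics/{tag}.npz',im=im,d=d,fov=m['vertical_fov'],cx=m['cx'],cy=m['cy'],T=m['world_from_camera'])
    print(n,{k:v for k,v in m.items() if k!='world_from_camera'}); return im,d,m
E
python3 - <<'E'
from h import *
print(env.get_state())
for n in ['top','side','wrist']:
    im,d,m=snap(n,n+'0'); print(np.round(m['world_from_camera'],3))
E
```

```text
pics
{'clock': 0.0, 'joint_pos': array([1.04540558e+00, 3.13999232e-01, 4.50185811e-02, 1.30358023e+00,
       1.56178314e-05, 1.43122364e+00]), 'qvel': array([ 0.00057304, -0.00065302, -0.00128282,  0.00090207,  0.00047426,
       -0.00165257]), 'tau': array([-9.10788840e-04, -4.80628467e+01,  2.98533136e+01,  1.92803540e-02,
       -1.92698412e-04, -8.18540968e-06]), 'tcp_pos': array([0.21612809, 0.53231498, 0.23042571]), 'orientation': array([ 0.69378132,  0.13497487,  0.69419901, -0.13615067]), 'wrist_force': array([ 0.64527208,  0.18750904, -0.70315246]), 'ft_torque': array([0.01102048, 0.03801019, 0.01563553]), 'finger_gap': 0.08548389636145674}
top {'vertical_fov': 45.708475961256966, 'cx': 281.6790072684384, 'cy': 207.03884870875294}
[[-0.022  0.987 -0.161  0.31 ]
 [-1.    -0.021  0.007 -0.014]
 [ 0.003  0.161  0.987  1.317]
 [ 0.     0.     0.     1.   ]]
side {'vertical_fov': 55.91400551012229, 'cx': 277.0293730676735, 'cy': 214.711036648745}
[[ 0.754  0.392 -0.527 -0.034]
 [-0.656  0.443 -0.611 -0.601]
 [-0.006  0.807  0.591  0.693]
 [ 0.     0.     0.     1.   ]]
wrist {'vertical_fov': 66.49630696231506, 'cx': 279.93688238876217, 'cy': 209.34821990911783}
[[ 0.376 -0.878 -0.295  0.14 ]
 [ 0.926  0.356  0.121  0.564]
 [-0.002 -0.319  0.948  0.374]
 [ 0.     0.     0.     1.   ]]
```

View pics/top0.png

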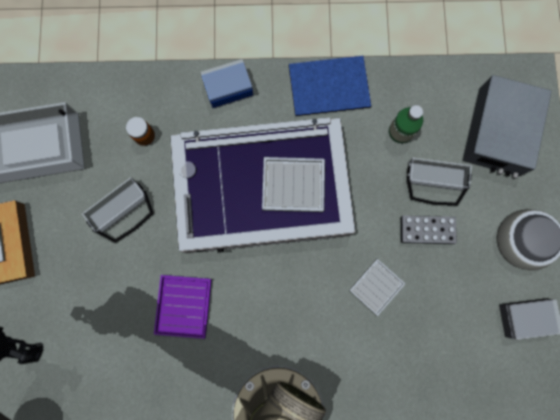

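View pics/side0.png

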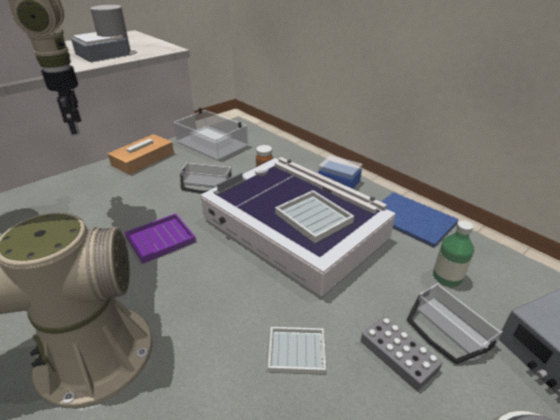

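View pics/wrist0.png

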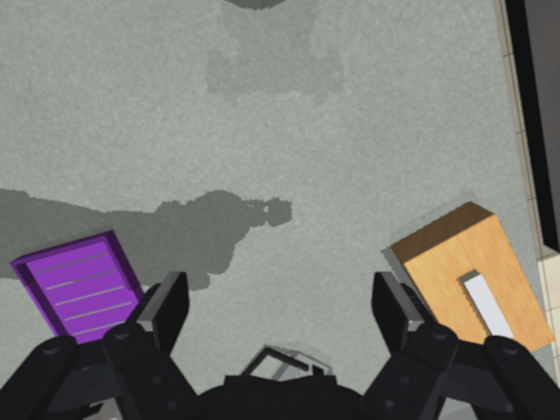

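Candidates for the tray in the top picture are the purple tray (183,306), the small white tray on the table (378,287) and the white tray on the light box (294,184). I choose the last one, since it is larger, not purple and on the glass. Next I'll take a close crop.

```bash
python3 - <<'E'
import cv2
im=cv2.imread('pics/top0.png')[110:260,160:360]
cv2.imwrite('pics/top0c.png',cv2.resize(im,None,fx=4,fy=4,interpolation=cv2.INTER_CUBIC))
im=cv2.imread('pics/side0.png')[150:290,195:400]
cv2.imwrite('pics/side0c.png',cv2.resize(im,None,fx=3.9,fy=3.9,interpolation=cv2.INTER_CUBIC))
E
```

```text
(no output)
```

View pics/top0c.png

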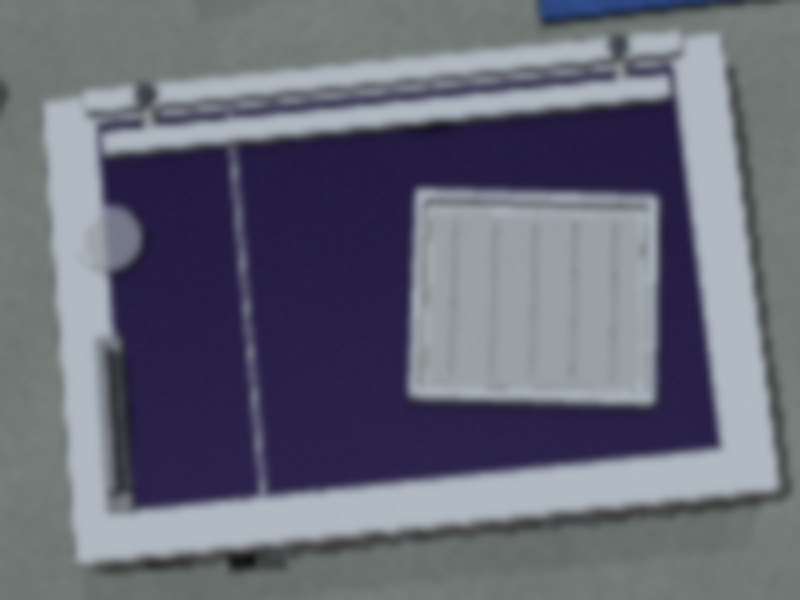

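View pics/side0c.png

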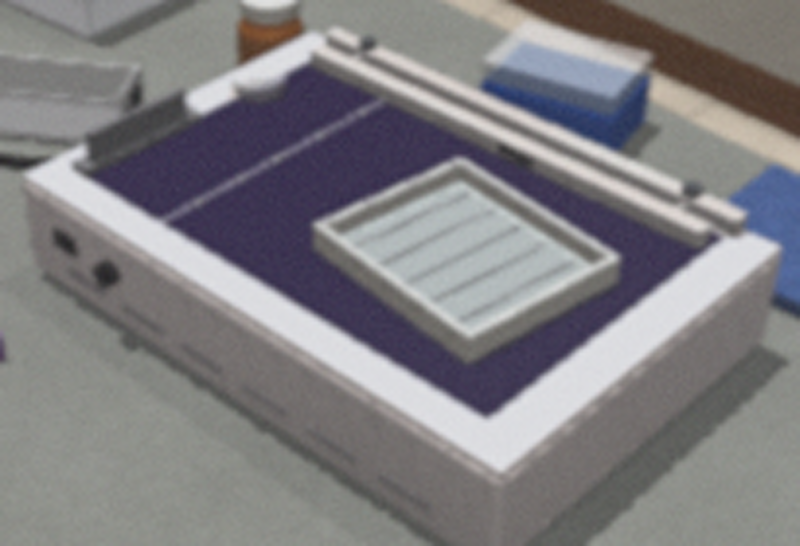

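The crop confirms the choice. The tray's corners are at about (416,188), (658,196), (655,405) and (410,398). The line runs from (232,147) to (263,493), and the bar's lower edge from (105,155) to (672,99).

```bash
cat >> h.py <<'E'
def ray(f,px,z):
    D=np.load(f'pics/{f}.npz'); T=D['T']; F=210/np.tan(np.radians(float(D['fov']))/2)
    out=[]
    for (u,v) in px:
        d=T[:3,:3]@np.array([(u-float(D['cx']))/F,-(v-float(D['cy']))/F,-1]); s=(z-T[2,3])/d[2]; out.append(T[:3,3]+s*d)
    return np.array(out)
def proj(f,P):
    D=np.load(f'pics/{f}.npz'); T=D['T']; F=210/np.tan(np.radians(float(D['fov']))/2)
    p=(np.atleast_2d(P)-T[:3,3])@T[:3,:3]
    return np.c_[D['cx']+F*p[:,0]/-p[:,2], D['cy']-F*p[:,1]/-p[:,2]]
def crop(f,o,k,px): return [((u+.5)/k+o[0]-.5,(v+.5)/k+o[1]-.5) for u,v in px]
E
python3 - <<'E'
from h import *
np.set_printoptions(precision=4,suppress=True)
c=lambda px,z: ray('top0',crop('',(160,110),4,px),z)
box=c([(45,103),(722,36),(782,487),(80,560)],.09)
print('box FL FR NR NL',box); 
print([np.linalg.norm(box[i]-box[(i+1)%4]) for i in range(4)], box.mean(0))
ctr=box.mean(0)
l=c([(232,147),(263,493)],.09); print('line',l); 
d=l[0]-l[1]; print('line ang',np.arctan2(d[1],d[0]))
for a,b in ((1,0),(2,3)): d=box[b]-box[a]; print('y ang',np.arctan2(-d[0],d[1]))
for a,b in ((3,0),(2,1)): d=box[a-0]-box[b]; d=-d; print('x ang',np.arctan2(d[1],d[0]))
t=c([(416,188),(658,196),(655,405),(410,398)],.11); print('tray top',t,[np.linalg.norm(t[i]-t[(i+1)%4]) for i in range(4)],t.mean(0))
d=t[0]-t[1]; print('tray ang',np.arctan2(-d[0],d[1])); d=t[0]-t[3]; print(np.arctan2(d[1],d[0]))
b=c([(105,155),(672,99)],.097);print('bar',b);d=b[0]-b[1]; print(np.arctan2(-d[0],d[1]))
E
```

```text
box FL FR NR NL [[ 0.701   0.256   0.09  ]
 [ 0.7367 -0.178   0.09  ]
 [ 0.4448 -0.2033  0.09  ]
 [ 0.4089  0.2304  0.09  ]]
[np.float64(0.4354314458969144), np.float64(0.2930165338017134), np.float64(0.435178407936769), np.float64(0.29318119317405117)] [0.5729 0.0263 0.09  ]
line [[0.6695 0.1367 0.09  ]
 [0.4479 0.1178 0.09  ]]
line ang 0.08515708869139138
y ang 0.08208907188246171
y ang 0.08246464183145358
x ang 0.08734554106769475
x ang 0.08648481805527486
tray top [[ 0.6348  0.0196  0.11  ]
 [ 0.6265 -0.1312  0.11  ]
 [ 0.4947 -0.1247  0.11  ]
 [ 0.5023  0.0254  0.11  ]] [np.float64(0.1510099875008831), np.float64(0.13194607881321838), np.float64(0.1502427173365183), np.float64(0.13266499644776233)] [ 0.5646 -0.0527  0.11  ]
tray ang -0.05487979855985358
-0.04365795231969716
bar [[ 0.6639  0.2161  0.097 ]
 [ 0.6932 -0.1436  0.097 ]]
0.08128083323071918
```

```bash
cat >> h.py <<'E'
from scipy.spatial.transform import Rotation as Ro
BC=np.array([.573,.0263]); BY=.084
ex=np.array([np.cos(BY),np.sin(BY)]); ey=np.array([-ex[1],ex[0]])
def b2w(x,y): return BC+x*ex+y*ey
def w2b(p): p=np.array(p[:2])-BC; return np.array([p@ex,p@ey])
def st():
    s=env.get_state(); q=s['orientation']; R=Ro.from_quat(q,scalar_first=True).as_matrix()
    print('t',round(s['clock'],2),'tcp',np.round(s['tcp_pos'],4),'box mm',np.round(w2b(s['tcp_pos'])*1e3,1),'Fw',np.round(s['wrist_force'],1),'F box',np.round([s['wrist_force'][:2]@ex,s['wrist_force'][:2]@ey],1),'gap',round(s['finger_gap'],4))
    print('jaw ang in box deg',np.degrees(np.arctan2(R[1,1],R[0,1])-BY),'toolx',R[:,0].round(3),'y',R[:,1].round(3),'z',R[:,2].round(3),'q',np.round(s['joint_pos'],2))
    return s,R
def to(R,p,tgt): print('offset cm',np.round(R.T@(np.array(tgt)-p)*100,2))
E
python3 - <<'E'
from h import *
s,R=st()
to(R,s['tcp_pos'],[*b2w(-.105,-.075),.16])
E
```

```text
t 0.15 tcp [0.2162 0.5324 0.2306] box mm [-313.1  534.3] Fw [ 0.2 -0.  -0.2] F box [ 0.2 -0.1] gap 0.0856
jaw ang in box deg 63.08203028614034 toolx [-0.001 -0.001 -1.   ] y [ 0.376  0.926 -0.001] z [ 0.926 -0.376 -0.   ] q [1.05 0.31 0.05 1.3  0.   1.43]
offset cm [  7.11 -44.89  46.14]
```

>>> servo_tool(increments=[{"offset": [0,-3.5,3.6],"yaw": -8},{"offset": [0,-7,7.2],"yaw": -16},{"offset": [0,-10.5,10.8],"yaw": -24},{"offset": [1,-14,14.4],"yaw": -27},{"offset": [2,-17.4,18],"yaw": -27},{"offset": [2.5,-20.8,21.5],"yaw": -27},{"offset": [3,-24.2,25],"yaw": -27},{"offset": [3.5,-27.6,28.5],"yaw": -27}], claw=1)

```text
clock: 0.95
tcp_pos: [0.3755, 0.1709, 0.1964]
orientation: [0.707, -0.03, 0.706, 0.03]
wrist_force: [1.1, 0.1, -0.5]
finger_gap: 0.0852
```

```bash
python3 - <<'E'
from h import *
s,R=st()
to(R,s['tcp_pos'],[*b2w(-.105,-.075),.14])
E
```

```text
t 0.95 tcp [0.3755 0.1709 0.1964] box mm [-184.7  160.6] Fw [ 1.1  0.1 -0.5] F box [1.1 0. ] gap 0.0852
jaw ang in box deg 90.10560004381593 toolx [ 0.  0. -1.] y [-0.086  0.996  0.   ] z [0.996 0.086 0.   ] q [ 0.23  0.01 -0.4   1.15  0.    0.15]
offset cm [  5.64 -23.58   7.92]
```

>>> servo_tool(increments=[{"offset": [0.5,-4.8,1],"yaw": 0},{"offset": [1,-9.6,2],"yaw": 0},{"offset": [2,-14.2,4],"yaw": 0},{"offset": [3,-18.5,5.5],"yaw": 0},{"offset": [4,-22,7],"yaw": 0},{"offset": [5.5,-23.5,7.8],"yaw": 0},{"offset": [5.5,-23.5,7.8],"yaw": 0},{"offset": [5.5,-23.5,7.8],"yaw": 0}])

```text
clock: 1.75
tcp_pos: [0.4722, -0.0546, 0.1411]
orientation: [0.706, -0.03, 0.707, 0.03]
wrist_force: [0.6, -0.1, 0.6]
finger_gap: 0.0853
```

```bash
python3 - <<'E'
from h import *
s,R=st()
snap('wrist','w1'); 
im,d,m=snap('side','s1')
import cv2
cv2.imwrite('pics/s1c.png',cv2.resize(cv2.imread('pics/s1.png')[100:300,190:420],None,fx=3.2,fy=2.9,interpolation=cv2.INTER_CUBIC))
E
```

```text
t 1.75 tcp [ 0.4722 -0.0546  0.1411] box mm [-107.2  -72.1] Fw [ 0.6 -0.1  0.6] F box [ 0.6 -0.2] gap 0.0853
jaw ang in box deg 90.03577289735057 toolx [-0.002  0.001 -1.   ] y [-0.085  0.996  0.001] z [ 0.996  0.085 -0.002] q [-0.28  0.17 -0.36  1.04  0.   -0.37]
wrist {'vertical_fov': 66.49630696231506, 'cx': 279.93688238876217, 'cy': 209.34821990911783}
side {'vertical_fov': 55.91400551012229, 'cx': 277.0293730676735, 'cy': 214.711036648745}
```

View pics/w1.png

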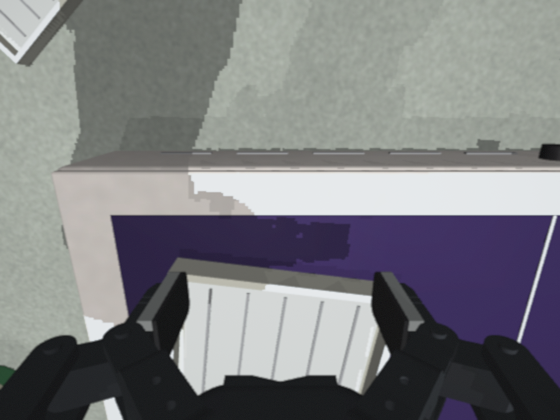

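View pics/s1c.png

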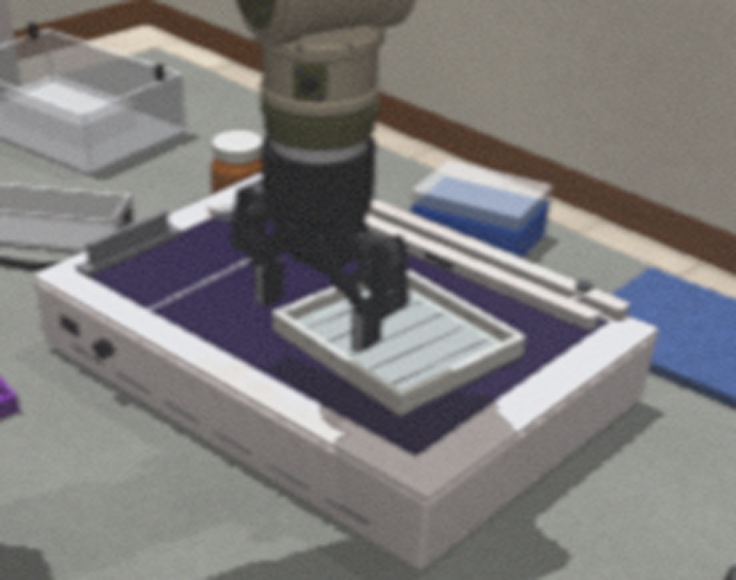

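The wrist view shows the tray's near wall, with its lower edge from about (180,260) to (372,285). The line is at the right, at about (540,260). I'll check the clearance before descending.

```bash
python3 - <<'E'
from h import *
for p,z in (((175,259),.09),((180,275),.11),((265,288),.11),((372,300),.11),((555,217),.09),((521,345),.09),((112,215),.09),((189,171),.09),((560,171),.09),((57,172),.09)):
    w=ray('w1',[p],z)[0]; print(p,z,w.round(4),'box',(w2b(w)*1e3).round(1))
import cv2
cv2.imwrite('pics/w1c.png',cv2.resize(cv2.imread('pics/w1.png')[220:360,150:400],None,fx=3.2,fy=3.2,interpolation=cv2.INTER_CUBIC))
E
```

```text
(175, 259) 0.09 [ 0.4962 -0.1234  0.09  ] box [ -89.1 -142.8]
(180, 275) 0.11 [ 0.4961 -0.1142  0.11  ] box [ -88.4 -133.6]
(265, 288) 0.11 [ 0.5009 -0.0614  0.11  ] box [-79.2 -81.4]
(372, 300) 0.11 [0.504  0.0068 0.11  ] box [-70.4 -13.6]
(555, 217) 0.09 [0.4454 0.1216 0.09  ] box [-119.2  105.6]
(521, 345) 0.09 [0.5464 0.1324 0.09  ] box [-17.6 108. ]
(112, 215) 0.09 [ 0.468  -0.1632  0.09  ] box [-120.5 -180. ]
(189, 171) 0.09 [ 0.435  -0.1137  0.09  ] box [-149.2 -127.9]
(560, 171) 0.09 [0.4158 0.1139 0.09  ] box [-149.3  100.5]
(57, 172) 0.09 [ 0.4425 -0.1946  0.09  ] box [-148.6 -209.1]
```

View pics/w1c.png

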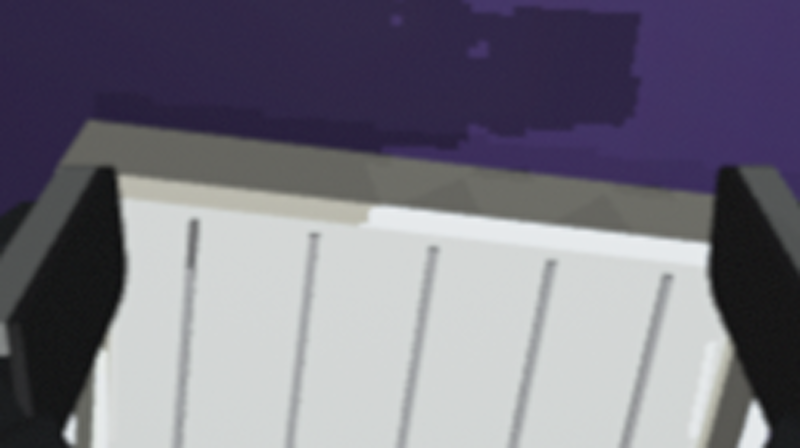

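>>> servo_tool(increments=[{"offset": [1,-0.2,-0.4],"yaw": 0},{"offset": [2,-0.2,-0.4],"yaw": 0},{"offset": [3,-0.2,-0.4],"yaw": 0},{"offset": [4,-0.2,-0.4],"yaw": 0},{"offset": [4.8,-0.2,-0.4],"yaw": 0},{"offset": [5.2,-0.2,-0.4],"yaw": 0},{"offset": [5.4,-0.2,-0.4],"yaw": 0},{"offset": [5.4,-0.2,-0.4],"yaw": 0}])

```text
clock: 2.65
tcp_pos: [0.4692, -0.0571, 0.0874]
orientation: [0.706, -0.03, 0.707, 0.03]
wrist_force: [0.2, 0.1, 0.2]
finger_gap: 0.0853
```

```bash
python3 - <<'E'
from h import *
s,R=st()
snap('wrist','w2'); 
im,d,m=snap('side','s2')
import cv2
cv2.imwrite('pics/s2c.png',cv2.resize(cv2.imread('pics/s2.png')[170:270,240:360],None,fx=6,fy=5.8,interpolation=cv2.INTER_CUBIC))
D=np.load('pics/w2.npz');d=D['d'];T=D['T'];F=210/np.tan(np.radians(float(D['fov']))/2)
v,u=np.mgrid[0:420,0:560]
P=np.stack([(u-D['cx'])/F*d,-(v-D['cy'])/F*d,-d],-1)@T[:3,:3].T+T[:3,3]
for uu in (150,165,175,180,185,380,390,400,410):
    print(uu,[(vv,P[vv,uu].round(3)) for vv in (270,280,290,310)])
E
```

```text
t 2.65 tcp [ 0.4692 -0.0571  0.0874] box mm [-110.4  -74.4] Fw [0.2 0.1 0.2] F box [0.2 0.1] gap 0.0853
jaw ang in box deg 90.07925166247176 toolx [-0.  0. -1.] y [-0.085  0.996  0.   ] z [ 0.996  0.085 -0.   ] q [-0.29  0.22 -0.46  0.9   0.   -0.38]
wrist {'vertical_fov': 66.49630696231506, 'cx': 279.93688238876217, 'cy': 209.34821990911783}
side {'vertical_fov': 55.91400551012229, 'cx': 277.0293730676735, 'cy': 214.711036648745}
150 [(270, array([ 0.471, -0.121,  0.09 ])), (280, array([ 0.476, -0.121,  0.091])), (290, array([ 0.467, -0.112,  0.113])), (310, array([ 0.462, -0.105,  0.132]))]
165 [(270, array([ 0.47 , -0.114,  0.091])), (280, array([ 0.462, -0.106,  0.113])), (290, array([ 0.462, -0.104,  0.119])), (310, array([ 0.465, -0.101,  0.129]))]
175 [(270, array([ 0.469, -0.109,  0.091])), (280, array([ 0.462, -0.102,  0.113])), (290, array([ 0.464, -0.101,  0.117])), (310, array([ 0.471, -0.1  ,  0.12 ]))]
180 [(270, array([ 0.469, -0.106,  0.091])), (280, array([ 0.463, -0.101,  0.11 ])), (290, array([ 0.467, -0.1  ,  0.111])), (310, array([ 0.476, -0.1  ,  0.113]))]
185 [(270, array([ 0.469, -0.104,  0.091])), (280, array([ 0.467, -0.1  ,  0.103])), (290, array([ 0.472, -0.1  ,  0.104])), (310, array([ 0.481, -0.1  ,  0.107]))]
380 [(270, array([ 0.461, -0.009,  0.091])), (280, array([ 0.455, -0.015,  0.111])), (290, array([ 0.459, -0.015,  0.113])), (310, array([ 0.467, -0.015,  0.115]))]
390 [(270, array([ 0.461, -0.003,  0.09 ])), (280, array([ 0.454, -0.012,  0.112])), (290, array([ 0.454, -0.015,  0.12 ])), (310, array([ 0.46 , -0.015,  0.125]))]
400 [(270, array([0.46 , 0.001, 0.091])), (280, array([0.466, 0.003, 0.09 ])), (290, array([ 0.455, -0.01 ,  0.119])), (310, array([ 0.454, -0.015,  0.133]))]
410 [(270, array([0.46 , 0.007, 0.09 ])), (280, array([0.465, 0.007, 0.091])), (290, array([ 0.457, -0.003,  0.114])), (310, array([ 0.454, -0.011,  0.132]))]
```

View pics/w2.png

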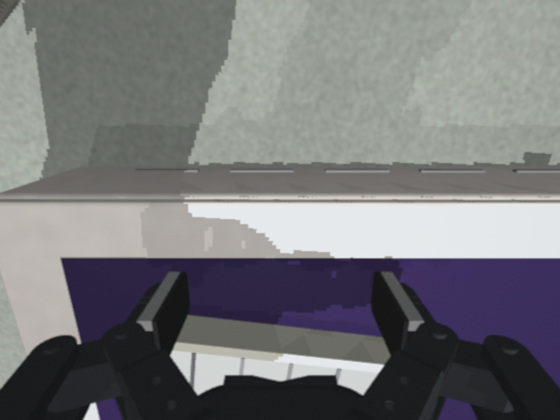

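View pics/s2c.png

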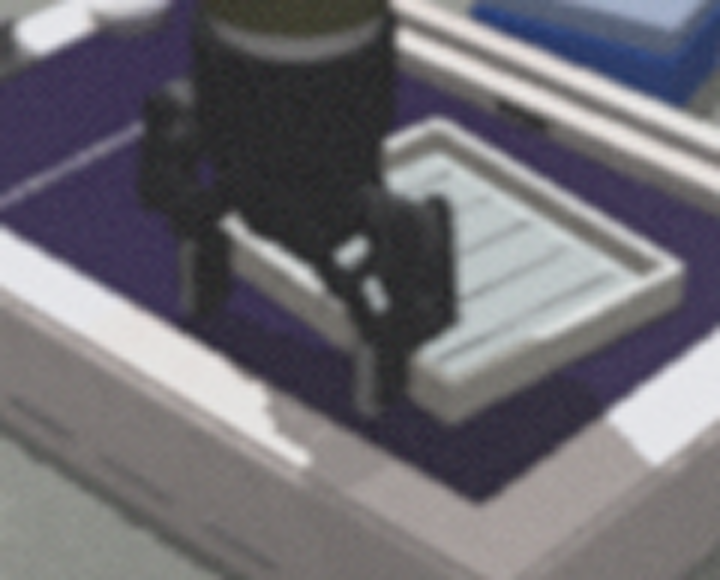

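>>> servo_tool(increments=[{"offset": [0.5,0,0.5],"yaw": 0},{"offset": [0.6,0,0.9],"yaw": 0},{"offset": [0.6,0,1.3],"yaw": 0},{"offset": [0.6,0,1.7],"yaw": 0},{"offset": [0.6,0,2.2],"yaw": 0},{"offset": [0.6,0,2.8],"yaw": 0},{"offset": [0.6,0,3.4],"yaw": 0},{"offset": [0.6,0,4.0],"yaw": 0}])

```text
clock: 3.55
tcp_pos: [0.5097, -0.0536, 0.0816]
orientation: [0.706, -0.03, 0.706, 0.03]
wrist_force: [-1.8, -0.7, 0.7]
finger_gap: 0.0856
```

```bash
python3 - <<'E'
from h import *
s,R=st()
E
```

```text
t 3.55 tcp [ 0.5097 -0.0536  0.0816] box mm [-69.8 -74.3] Fw [-1.8 -0.7  0.7] F box [-1.9 -0.5] gap 0.0856
jaw ang in box deg 90.08928724376355 toolx [-0.  0. -1.] y [-0.085  0.996  0.   ] z [ 0.996  0.085 -0.   ] q [-0.26  0.29 -0.37  0.91  0.   -0.35]
```

>>> servo_tool(increments=[{"offset": [0,0,0.4],"yaw": 0},{"offset": [0,0,0.8],"yaw": 0},{"offset": [0,0,1.2],"yaw": 0},{"offset": [0,0,1.5],"yaw": 0},{"offset": [0,0,1.8],"yaw": 0},{"offset": [0,0,2.1],"yaw": 0},{"offset": [0,0,2.4],"yaw": 0},{"offset": [0,0,2.5],"yaw": 0}])

```text
clock: 4.35
tcp_pos: [0.5345, -0.0515, 0.0816]
orientation: [0.707, -0.03, 0.706, 0.03]
wrist_force: [-2.9, 0.2, 1.9]
finger_gap: 0.0851
```

```bash
python3 - <<'E'
from h import *
s,R=st()
snap('top','t3')
im=cv2.imread('pics/t3.png')[110:260,160:360]
cv2.imwrite('pics/t3c.png',cv2.resize(im,None,fx=4,fy=4,interpolation=cv2.INTER_CUBIC))
E
```

```text
t 4.35 tcp [ 0.5345 -0.0515  0.0816] box mm [-44.9 -74.3] Fw [-2.9  0.2  1.9] F box [-2.9  0.4] gap 0.0851
jaw ang in box deg 90.08639188828487 toolx [ 0.  0. -1.] y [-0.085  0.996 -0.   ] z [0.996 0.085 0.   ] q [-0.25  0.33 -0.31  0.93  0.   -0.33]
top {'vertical_fov': 45.708475961256966, 'cx': 281.6790072684384, 'cy': 207.03884870875294}
```

View pics/t3c.png

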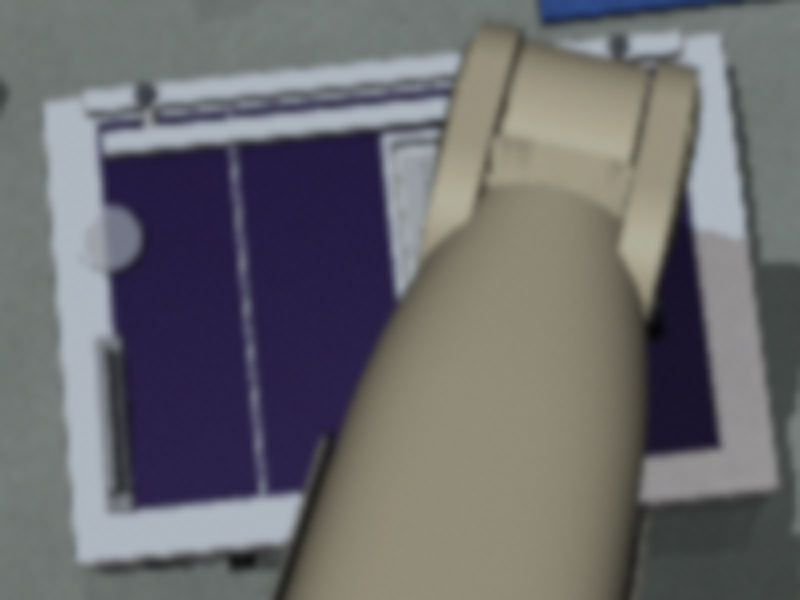

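The top view shows the tray squared up by both fingers, its far wall close to the bar at about (385,135). I'll creep forward now.

>>> servo_tool(increments=[{"offset": [0,0,0.03],"yaw": 0},{"offset": [0,0,0.06],"yaw": 0},{"offset": [0,0,0.09],"yaw": 0},{"offset": [0,0,0.12],"yaw": 0},{"offset": [0,0,0.15],"yaw": 0},{"offset": [0,0,0.18],"yaw": 0},{"offset": [0,0,0.2],"yaw": 0},{"offset": [0,0,0.2],"yaw": 0}])

```text
clock: 5.2
tcp_pos: [0.5361, -0.0514, 0.0816]
orientation: [0.707, -0.03, 0.706, 0.03]
wrist_force: [-2.2, -0.3, 1.1]
finger_gap: 0.0856
```

```bash
python3 - <<'E'
from h import *
s,R=st()
E
```

```text
t 5.2 tcp [ 0.5361 -0.0514  0.0816] box mm [-43.3 -74.3] Fw [-2.2 -0.3  1.1] F box [-2.2 -0.1] gap 0.0856
jaw ang in box deg 90.08170550533949 toolx [ 0.  0. -1.] y [-0.085  0.996  0.   ] z [0.996 0.085 0.   ] q [-0.24  0.34 -0.3   0.93  0.   -0.33]
```

>>> servo_tool(increments=[{"offset": [0,0,0.04],"yaw": 0},{"offset": [0,0,0.08],"yaw": 0},{"offset": [0,0,0.12],"yaw": 0},{"offset": [0,0,0.16],"yaw": 0},{"offset": [0,0,0.2],"yaw": 0},{"offset": [0,0,0.24],"yaw": 0},{"offset": [0,0,0.24],"yaw": 0},{"offset": [0,0,0.24],"yaw": 0}])

```text
clock: 6.0
tcp_pos: [0.5385, -0.0511, 0.0816]
orientation: [0.707, -0.03, 0.706, 0.03]
wrist_force: [-1.8, 0.5, 0.2]
finger_gap: 0.0856
```

```bash
python3 - <<'E'
from h import *
s,R=st()
E
```

```text
t 6.0 tcp [ 0.5385 -0.0511  0.0816] box mm [-40.8 -74.3] Fw [-1.8  0.5  0.2] F box [-1.7  0.7] gap 0.0856
jaw ang in box deg 90.08374123057217 toolx [ 0.  0. -1.] y [-0.085  0.996  0.   ] z [0.996 0.085 0.   ] q [-0.24  0.34 -0.3   0.93  0.   -0.33]
```

>>> servo_tool(increments=[{"offset": [0,0,0.04],"yaw": 0},{"offset": [0,0,0.08],"yaw": 0},{"offset": [0,0,0.12],"yaw": 0},{"offset": [0,0,0.16],"yaw": 0},{"offset": [0,0,0.2],"yaw": 0},{"offset": [0,0,0.24],"yaw": 0},{"offset": [0,0,0.24],"yaw": 0},{"offset": [0,0,0.24],"yaw": 0}])

```text
clock: 6.8
tcp_pos: [0.5408, -0.051, 0.0816]
orientation: [0.706, -0.03, 0.706, 0.03]
wrist_force: [-3.3, -0.3, 2.1]
finger_gap: 0.0853
```

```bash
python3 - <<'E'
from h import *
s,R=st()
E
```

```text
t 6.8 tcp [ 0.5408 -0.051   0.0816] box mm [-38.6 -74.3] Fw [-3.3 -0.3  2.1] F box [-3.3  0. ] gap 0.0853
jaw ang in box deg 90.08373557402913 toolx [-0.  0. -1.] y [-0.085  0.996  0.   ] z [ 0.996  0.085 -0.   ] q [-0.24  0.34 -0.29  0.93  0.   -0.33]
```

>>> servo_tool(increments=[{"offset": [0,0,0.03],"yaw": 0},{"offset": [0,0,0.06],"yaw": 0},{"offset": [0,0,0.09],"yaw": 0},{"offset": [0,0,0.12],"yaw": 0},{"offset": [0,0,0.15],"yaw": 0},{"offset": [0,0,0.15],"yaw": 0},{"offset": [0,0,0.15],"yaw": 0},{"offset": [0,0,0.15],"yaw": 0}])

```text
clock: 7.6
tcp_pos: [0.5423, -0.0508, 0.0816]
orientation: [0.706, -0.03, 0.706, 0.03]
wrist_force: [-4.0, -0.5, 2.2]
finger_gap: 0.0857
```

```bash
python3 - <<'E'
from h import *
s,R=st()
snap('top','t4')
im=cv2.imread('pics/t4.png')[125:185,215:315]
cv2.imwrite('pics/t4c.png',cv2.resize(im,None,fx=8,fy=8,interpolation=cv2.INTER_CUBIC))
E
```

```text
t 7.6 tcp [ 0.5423 -0.0508  0.0816] box mm [-37.1 -74.3] Fw [-4.  -0.5  2.2] F box [-4.1 -0.2] gap 0.0857
jaw ang in box deg 90.08124225476811 toolx [ 0.  0. -1.] y [-0.085  0.996  0.   ] z [0.996 0.085 0.   ] q [-0.24  0.35 -0.29  0.93  0.   -0.33]
top {'vertical_fov': 45.708475961256966, 'cx': 281.6790072684384, 'cy': 207.03884870875294}
```

View pics/t4c.png

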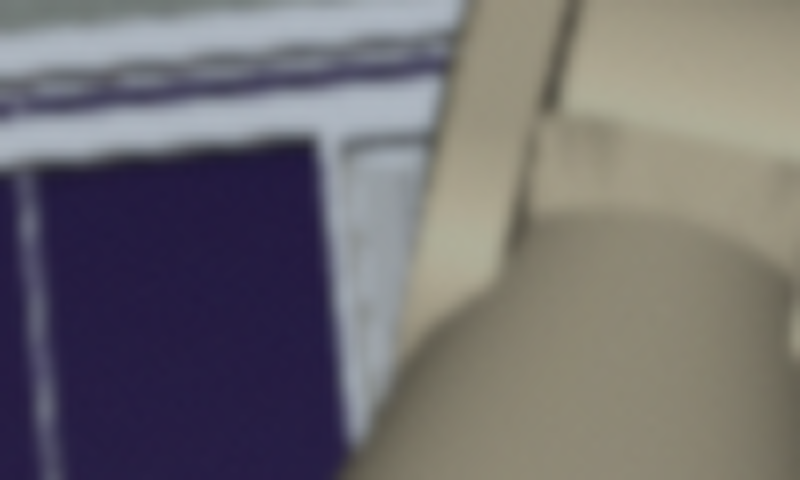

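The tray's far wall now looks nearly on the bar, at about (320,140). The force has risen slightly, so the pad is probably in contact.

>>> servo_tool(increments=[{"offset": [0,0,0.03],"yaw": 0},{"offset": [0,0,0.06],"yaw": 0},{"offset": [0,0,0.1],"yaw": 0},{"offset": [0,0,0.1],"yaw": 0},{"offset": [0,0,0.1],"yaw": 0},{"offset": [0,0,0.1],"yaw": 0},{"offset": [0,0,0.1],"yaw": 0},{"offset": [0,0,0.1],"yaw": 0}])

```text
clock: 8.45
tcp_pos: [0.5425, -0.0508, 0.0816]
orientation: [0.706, -0.03, 0.707, 0.03]
wrist_force: [-6.0, -0.5, 3.8]
finger_gap: 0.0853
```

```bash
python3 - <<'E'
from h import *
s,R=st()
E
```

```text
t 8.45 tcp [ 0.5425 -0.0508  0.0816] box mm [-36.8 -74.3] Fw [-6.  -0.5  3.8] F box [-6. -0.] gap 0.0853
jaw ang in box deg 90.07445927379274 toolx [-0.001 -0.    -1.   ] y [-0.085  0.996 -0.   ] z [ 0.996  0.085 -0.001] q [-0.24  0.35 -0.29  0.94 -0.   -0.33]
```

>>> servo_tool(increments=[{"offset": [0,0,0.04],"yaw": 0},{"offset": [0,0,0.08],"yaw": 0},{"offset": [0,0,0.11],"yaw": 0},{"offset": [0,0,0.13],"yaw": 0},{"offset": [0,0,0.13],"yaw": 0},{"offset": [0,0,0.13],"yaw": 0},{"offset": [0,0,0.13],"yaw": 0},{"offset": [0,0,0.13],"yaw": 0}])

```text
clock: 9.25
tcp_pos: [0.5425, -0.0508, 0.0816]
orientation: [0.705, -0.03, 0.708, 0.03]
wrist_force: [-9.4, -2.0, 7.3]
finger_gap: 0.0857
```

```bash
python3 - <<'E'
from h import *
s,R=st()
E
```

```text
t 9.25 tcp [ 0.5425 -0.0508  0.0816] box mm [-36.8 -74.2] Fw [-9.4 -2.   7.3] F box [-9.5 -1.2] gap 0.0857
jaw ang in box deg 90.05764917793057 toolx [-0.004 -0.    -1.   ] y [-0.085  0.996 -0.   ] z [ 0.996  0.085 -0.004] q [-0.24  0.35 -0.28  0.94 -0.   -0.32]
```

>>> servo_tool(increments=[{"offset": [0,0,0.02],"yaw": 0},{"offset": [0,0,0.04],"yaw": 0},{"offset": [0,0,0.04],"yaw": 0},{"offset": [0,0,0.04],"yaw": 0},{"offset": [0,0,0.04],"yaw": 0},{"offset": [0,0,0.04],"yaw": 0},{"offset": [0,0,0.04],"yaw": 0},{"offset": [0,0,0.04],"yaw": 0}])

```text
clock: 10.05
tcp_pos: [0.5425, -0.0507, 0.0816]
orientation: [0.705, -0.03, 0.708, 0.03]
wrist_force: [-11.3, -1.9, 8.2]
finger_gap: 0.0853
```

```bash
python3 - <<'E'
from h import *
s,R=st()
E
```

```text
t 10.05 tcp [ 0.5425 -0.0507  0.0816] box mm [-36.8 -74.2] Fw [-11.3  -1.9   8.2] F box [-11.4  -0.9] gap 0.0853
jaw ang in box deg 90.05961556296617 toolx [-0.004 -0.    -1.   ] y [-0.085  0.996 -0.   ] z [ 0.996  0.085 -0.004] q [-0.24  0.35 -0.28  0.94 -0.   -0.32]
```

>>> servo_tool(increments=[{"offset": [0,0,-0.02],"yaw": 0},{"offset": [0,0,-0.02],"yaw": 0},{"offset": [0,0,-0.02],"yaw": 0},{"offset": [0,0,-0.02],"yaw": 0},{"offset": [0,0,-0.02],"yaw": 0},{"offset": [0,0,-0.02],"yaw": 0},{"offset": [0,0,-0.02],"yaw": 0},{"offset": [0,0,-0.02],"yaw": 0}])

```text
clock: 10.85
tcp_pos: [0.5425, -0.0507, 0.0816]
orientation: [0.705, -0.03, 0.708, 0.03]
wrist_force: [-10.5, -1.7, 7.5]
finger_gap: 0.0852
```

```bash
python3 - <<'E'
from h import *
s,R=st()
E
```

```text
t 10.85 tcp [ 0.5425 -0.0507  0.0816] box mm [-36.8 -74.2] Fw [-10.5  -1.7   7.5] F box [-10.6  -0.8] gap 0.0852
jaw ang in box deg 90.05980756047612 toolx [-0.004 -0.    -1.   ] y [-0.085  0.996 -0.   ] z [ 0.996  0.085 -0.004] q [-0.24  0.35 -0.28  0.94 -0.   -0.32]
```

>>> servo_tool(increments=[{"offset": [0,0,-0.5],"yaw": 0},{"offset": [0,0,-1.5],"yaw": 0},{"offset": [0,0,-3],"yaw": 0},{"offset": [-2,-3,-5],"yaw": -8},{"offset": [-4,-6,-6],"yaw": -16},{"offset": [-6,-8,-6],"yaw": -24},{"offset": [-6,-10,-6],"yaw": -32},{"offset": [-6,-12,-6],"yaw": -40}])

```text
clock: 11.65
tcp_pos: [0.4963, -0.1767, 0.1429]
orientation: [0.654, -0.273, 0.652, 0.271]
wrist_force: [0.1, 0.2, -0.0]
finger_gap: 0.0855
```

```bash
python3 - <<'E'
from h import *
s,R=st()
snap('wrist','w5')
snap('top','t5')
im=cv2.imread('pics/t5.png')[110:260,160:360]
cv2.imwrite('pics/t5c.png',cv2.resize(im,None,fx=4,fy=4,interpolation=cv2.INTER_CUBIC))
E
```

```text
t 11.65 tcp [ 0.4963 -0.1767  0.1429] box mm [ -93.5 -195.8] Fw [ 0.1  0.2 -0. ] F box [0.1 0.2] gap 0.0855
jaw ang in box deg 130.40005908976593 toolx [ 0.004 -0.001 -1.   ] y [-0.71   0.704 -0.004] z [0.704 0.71  0.002] q [-0.49  0.26 -0.25  1.06  0.   -1.28]
wrist {'vertical_fov': 66.49630696231506, 'cx': 279.93688238876217, 'cy': 209.34821990911783}
top {'vertical_fov': 45.708475961256966, 'cx': 281.6790072684384, 'cy': 207.03884870875294}
```

View pics/w5.png

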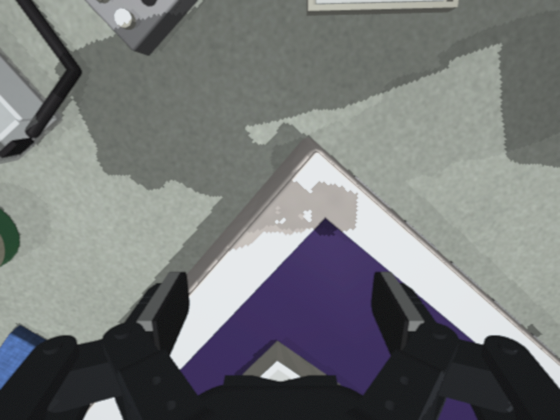

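View pics/t5c.png

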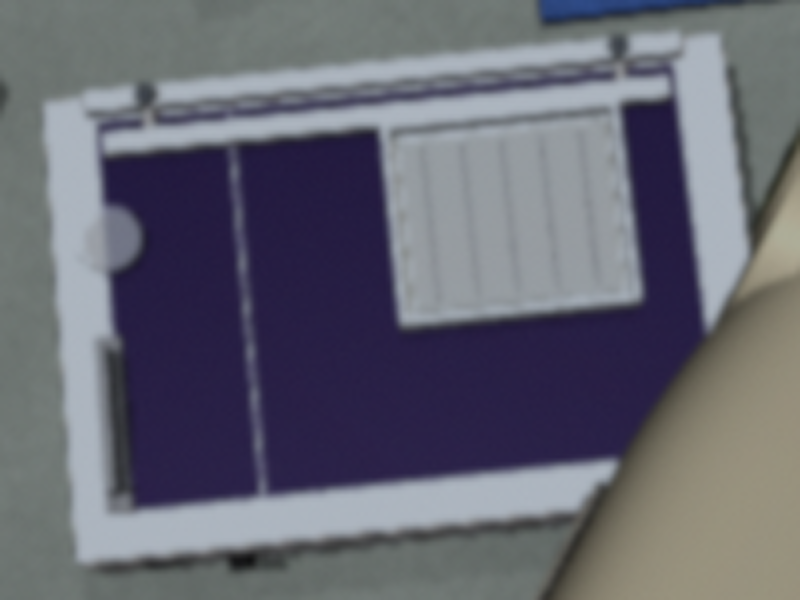

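The tray is now square against the bar. Its corners are at near-left (400,326), near-right (643,301) and far-right (620,108), and its leading edge runs from (381,130) to (400,326).

```bash
python3 - <<'E'
from h import *
for p,z in (((381,130),.11),((400,324),.11),((642,299),.11),((620,108),.11),((233,150),.09),((245,300),.09),((262,490),.09)):
    w=ray('t5',crop('',(160,110),4,[p]),z)[0]; print(p,z,w.round(4),'box',(w2b(w)*1e3).round(1))
s=env.get_state(); print(s['tcp_pos'])
E
```

```text
(381, 130) 0.11 [0.6727 0.0409 0.11  ] box [100.6   6.2]
(400, 324) 0.11 [0.5486 0.0308 0.11  ] box [-23.9   6.6]
(642, 299) 0.11 [ 0.5612 -0.119   0.11  ] box [ -23.9 -143.8]
(620, 108) 0.11 [ 0.6839 -0.1093  0.11  ] box [  99.1 -144.5]
(233, 150) 0.09 [0.6675 0.1361 0.09  ] box [103.4 101.5]
(245, 300) 0.09 [0.57   0.1287 0.09  ] box [  5.6 102.3]
(262, 490) 0.09 [0.4498 0.1184 0.09  ] box [-115.   102.1]
[ 0.49623186 -0.17771535  0.14207165]
```

```bash
python3 - <<'E'
from h import *
s,R=st()
to(R,s['tcp_pos'],[*b2w(-.0215,-.141),.142])
to(R,s['tcp_pos'],[*b2w(-.0215,-.141),.083])
E
```

```text
t 11.75 tcp [ 0.4962 -0.1777  0.1421] box mm [ -93.6 -196.9] Fw [ 0.9 -0.5  0.2] F box [ 0.9 -0.5] gap 0.0853
jaw ang in box deg 130.0273097865801 toolx [ 0.003 -0.002 -1.   ] y [-0.705  0.709 -0.003] z [0.709 0.705 0.001] q [-0.5   0.26 -0.25  1.06  0.   -1.28]
offset cm [ 0.02 -0.36  9.11]
offset cm [ 5.92 -0.34  9.11]
```

>>> servo_tool(increments=[{"offset": [0,-0.1,3.5],"yaw": -5},{"offset": [0,-0.3,7],"yaw": -5},{"offset": [0,-0.3,9.1],"yaw": -5},{"offset": [1.5,-0.3,9.1],"yaw": -5},{"offset": [3,-0.3,9.1],"yaw": -5},{"offset": [4.5,-0.3,9.1],"yaw": -5},{"offset": [5.9,-0.3,9.1],"yaw": -5},{"offset": [5.9,-0.3,9.1],"yaw": -5}])

```text
clock: 12.55
tcp_pos: [0.5602, -0.1118, 0.0805]
orientation: [0.641, -0.297, 0.642, 0.299]
wrist_force: [0.0, 0.3, 0.0]
finger_gap: 0.0855
```

```bash
python3 - <<'E'
from h import *
s,R=st()
snap('side','s6')
cv2.imwrite('pics/s6c.png',cv2.resize(cv2.imread('pics/s6.png')[150:290,240:400],None,fx=5,fy=4.2,interpolation=cv2.INTER_CUBIC))
snap('wrist','w6')
E
```

```text
t 12.55 tcp [ 0.5602 -0.1118  0.0805] box mm [ -24.3 -136.5] Fw [0.  0.3 0. ] F box [0.  0.3] gap 0.0855
jaw ang in box deg 135.01237833122724 toolx [-0.003  0.002 -1.   ] y [-0.764  0.645  0.004] z [ 0.645  0.764 -0.001] q [-0.34  0.4  -0.22  0.96  0.   -1.21]
side {'vertical_fov': 55.91400551012229, 'cx': 277.0293730676735, 'cy': 214.711036648745}
wrist {'vertical_fov': 66.49630696231506, 'cx': 279.93688238876217, 'cy': 209.34821990911783}
```

View pics/s6c.png

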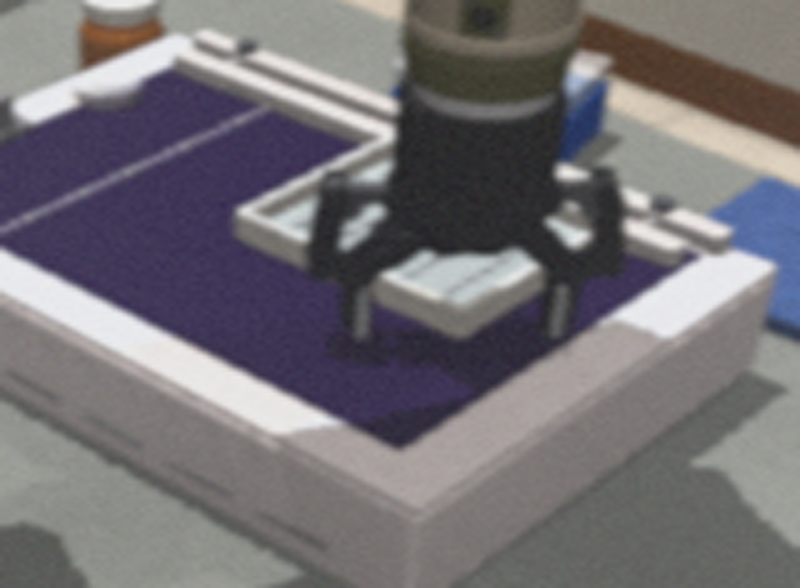

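View pics/w6.png

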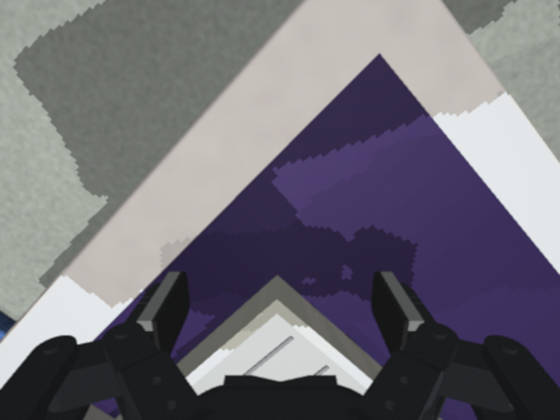

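>>> servo_tool(increments=[{"offset": [0,-0.1,0.5],"yaw": 0},{"offset": [0,-0.2,1.0],"yaw": 0},{"offset": [0,-0.3,1.5],"yaw": 0},{"offset": [0,-0.4,1.8],"yaw": 0},{"offset": [0,-0.5,2.0],"yaw": 0},{"offset": [0,-0.5,2.2],"yaw": 0},{"offset": [0,-0.5,2.2],"yaw": 0},{"offset": [0,-0.5,2.2],"yaw": 0}])

```text
clock: 13.45
tcp_pos: [0.5797, -0.0996, 0.0825]
orientation: [0.641, -0.298, 0.641, 0.298]
wrist_force: [-0.4, 0.4, -0.5]
finger_gap: 0.0855
```

```bash
python3 - <<'E'
from h import *
s,R=st()
E
```

```text
t 13.45 tcp [ 0.5797 -0.0996  0.0825] box mm [  -3.9 -126. ] Fw [-0.4  0.4 -0.5] F box [-0.4  0.4] gap 0.0855
jaw ang in box deg 135.08112316351838 toolx [-0.  0. -1.] y [-0.765  0.644  0.   ] z [ 0.644  0.765 -0.   ] q [-0.31  0.42 -0.17  0.98  0.   -1.18]
```

>>> servo_tool(increments=[{"offset": [0,-0.04,0.04],"yaw": 0},{"offset": [0,-0.08,0.08],"yaw": 0},{"offset": [0,-0.12,0.12],"yaw": 0},{"offset": [0,-0.16,0.16],"yaw": 0},{"offset": [0,-0.2,0.2],"yaw": 0},{"offset": [0,-0.24,0.24],"yaw": 0},{"offset": [0,-0.24,0.24],"yaw": 0},{"offset": [0,-0.24,0.24],"yaw": 0}])

```text
clock: 14.25
tcp_pos: [0.5808, -0.0994, 0.0823]
orientation: [0.64, -0.298, 0.643, 0.299]
wrist_force: [-8.0, -2.0, 4.0]
finger_gap: 0.0854
```

```bash
python3 - <<'E'
from h import *
s,R=st()
E
```

```text
t 14.25 tcp [ 0.5808 -0.0994  0.0823] box mm [  -2.8 -125.9] Fw [-8. -2.  4.] F box [-8.1 -1.4] gap 0.0854
jaw ang in box deg 135.07900026691263 toolx [-0.005 -0.    -1.   ] y [-0.765  0.644  0.003] z [ 0.644  0.765 -0.003] q [-0.3   0.43 -0.16  0.98 -0.   -1.18]
```

>>> servo_tool(increments=[{"offset": [0,0.1,0.0],"yaw": 0},{"offset": [0,0.17,0.06],"yaw": 0},{"offset": [0,0.24,0.13],"yaw": 0},{"offset": [0,0.31,0.2],"yaw": 0},{"offset": [0,0.37,0.26],"yaw": 0},{"offset": [0,0.43,0.32],"yaw": 0},{"offset": [0,0.48,0.37],"yaw": 0},{"offset": [0,0.48,0.37],"yaw": 0}])

```text
clock: 15.05
tcp_pos: [0.5802, -0.0943, 0.082]
orientation: [0.64, -0.298, 0.643, 0.298]
wrist_force: [-5.8, -4.7, -0.3]
finger_gap: 0.0854
```

```bash
python3 - <<'E'
from h import *
s,R=st()
E
```

```text
t 15.05 tcp [ 0.5802 -0.0943  0.082 ] box mm [  -2.9 -120.7] Fw [-5.8 -4.7 -0.3] F box [-6.1 -4.2] gap 0.0854
jaw ang in box deg 135.05504690037364 toolx [-0.003 -0.002 -1.   ] y [-0.765  0.645  0.002] z [ 0.645  0.765 -0.003] q [-0.3   0.42 -0.17  0.98 -0.   -1.17]
```

>>> servo_tool(increments=[{"offset": [0,0.18,0.14],"yaw": 0},{"offset": [0,0.36,0.32],"yaw": 0},{"offset": [0,0.54,0.5],"yaw": 0},{"offset": [0,0.72,0.68],"yaw": 0},{"offset": [0,0.9,0.86],"yaw": 0},{"offset": [0,1.08,1.04],"yaw": 0},{"offset": [0,1.26,1.22],"yaw": 0},{"offset": [0,1.43,1.39],"yaw": 0}])

```text
clock: 15.85
tcp_pos: [0.5785, -0.0746, 0.082]
orientation: [0.64, -0.298, 0.643, 0.298]
wrist_force: [-4.3, -4.6, -1.5]
finger_gap: 0.0853
```

```bash
python3 - <<'E'
from h import *
s,R=st()
E
```

```text
t 15.85 tcp [ 0.5785 -0.0746  0.082 ] box mm [  -2.9 -101. ] Fw [-4.3 -4.6 -1.5] F box [-4.6 -4.2] gap 0.0853
jaw ang in box deg 135.0285123773304 toolx [-0.003 -0.002 -1.   ] y [-0.764  0.645  0.001] z [ 0.645  0.764 -0.003] q [-0.26  0.42 -0.18  0.97 -0.   -1.13]
```

>>> servo_tool(increments=[{"offset": [0.03,0.18,0.18],"yaw": 0},{"offset": [0.06,0.36,0.36],"yaw": 0},{"offset": [0.06,0.54,0.54],"yaw": 0},{"offset": [0.06,0.72,0.72],"yaw": 0},{"offset": [0.06,0.9,0.9],"yaw": 0},{"offset": [0.06,1.08,1.08],"yaw": 0},{"offset": [0.06,1.26,1.26],"yaw": 0},{"offset": [0.06,1.42,1.42],"yaw": 0}])

```text
clock: 16.65
tcp_pos: [0.5769, -0.0553, 0.0819]
orientation: [0.64, -0.298, 0.643, 0.297]
wrist_force: [-5.8, -7.2, 1.3]
finger_gap: 0.0858
```

```bash
python3 - <<'E'
from h import *
s,R=st()
E
```

```text
t 16.65 tcp [ 0.5769 -0.0553  0.0819] box mm [ -2.9 -81.6] Fw [-5.8 -7.2  1.3] F box [-6.4 -6.7] gap 0.0858
jaw ang in box deg 134.99748574662817 toolx [-0.003 -0.003 -1.   ] y [-0.764  0.645 -0.   ] z [ 0.645  0.764 -0.004] q [-0.23  0.41 -0.19  0.97 -0.   -1.1 ]
```

>>> servo_tool(increments=[{"offset": [0,0.19,0.15],"yaw": 0},{"offset": [0,0.37,0.33],"yaw": 0},{"offset": [0,0.55,0.51],"yaw": 0},{"offset": [0,0.73,0.69],"yaw": 0},{"offset": [0,0.91,0.87],"yaw": 0},{"offset": [0,1.09,1.05],"yaw": 0},{"offset": [0,1.27,1.23],"yaw": 0},{"offset": [0,1.43,1.39],"yaw": 0}])

```text
clock: 17.45
tcp_pos: [0.5752, -0.0352, 0.0819]
orientation: [0.64, -0.299, 0.642, 0.297]
wrist_force: [-4.9, -5.4, 1.8]
finger_gap: 0.0852
```

```bash
python3 - <<'E'
from h import *
s,R=st()
snap('top','t7')
im=cv2.imread('pics/t7.png')[110:260,160:360]
cv2.imwrite('pics/t7c.png',cv2.resize(im,None,fx=4,fy=4,interpolation=cv2.INTER_CUBIC))
E
```

```text
t 17.45 tcp [ 0.5752 -0.0352  0.0819] box mm [ -3.  -61.5] Fw [-4.9 -5.4  1.8] F box [-5.4 -5. ] gap 0.0852
jaw ang in box deg 135.0099561259556 toolx [-0.002 -0.003 -1.   ] y [-0.764  0.645 -0.   ] z [ 0.645  0.764 -0.004] q [-0.2   0.4  -0.2   0.97 -0.   -1.07]
top {'vertical_fov': 45.708475961256966, 'cx': 281.6790072684384, 'cy': 207.03884870875294}
```

View pics/t7c.png

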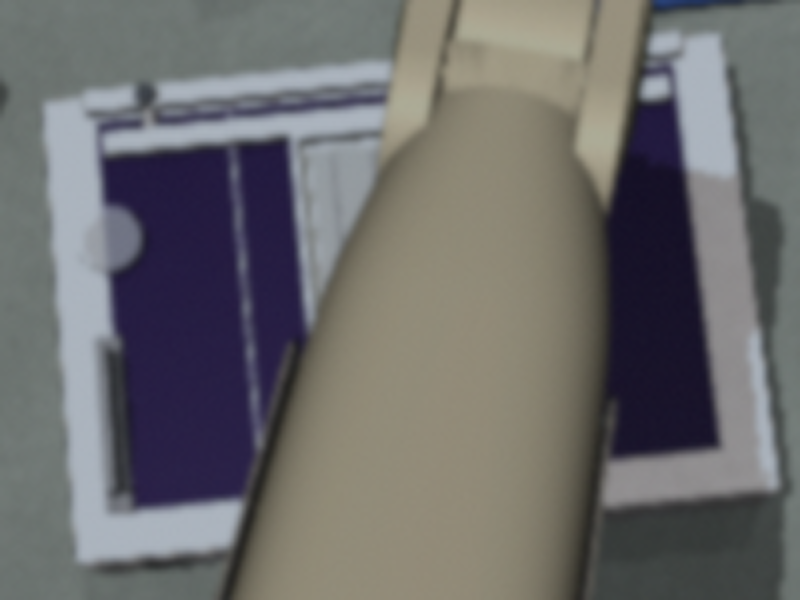

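>>> servo_tool(increments=[{"offset": [0,0.24,0.22],"yaw": 0},{"offset": [0,0.47,0.45],"yaw": 0},{"offset": [0,0.7,0.68],"yaw": 0},{"offset": [0,0.93,0.91],"yaw": 0},{"offset": [0,1.16,1.14],"yaw": 0},{"offset": [0,1.39,1.37],"yaw": 0},{"offset": [0,1.61,1.59],"yaw": 0},{"offset": [0,1.78,1.76],"yaw": 0}])

```text
clock: 18.3
tcp_pos: [0.5731, -0.0101, 0.0819]
orientation: [0.64, -0.298, 0.642, 0.297]
wrist_force: [-4.6, -6.6, 1.1]
finger_gap: 0.0857
```

```bash
python3 - <<'E'
from h import *
s,R=st()
for p,z in (((290,145),.11),((303,298),.11)):
    w=ray('t7',crop('',(160,110),4,[p]),z)[0]; print(p,z,w.round(4),'box',(w2b(w)*1e3).round(1))
snap('top','t8')
im=cv2.imread('pics/t8.png')[125:225,185:285]
cv2.imwrite('pics/t8c.png',cv2.resize(im,None,fx=6,fy=6,interpolation=cv2.INTER_CUBIC))
E
```

```text
t 18.3 tcp [ 0.5731 -0.0101  0.0819] box mm [ -3.  -36.3] Fw [-4.6 -6.6  1.1] F box [-5.2 -6.2] gap 0.0857
jaw ang in box deg 135.0161437684818 toolx [-0.002 -0.003 -1.   ] y [-0.764  0.645 -0.   ] z [ 0.645  0.764 -0.003] q [-0.16  0.4  -0.21  0.96 -0.   -1.03]
(290, 145) 0.11 [0.6642 0.098  0.11  ] box [96.9 63.8]
(303, 298) 0.11 [0.5662 0.0905 0.11  ] box [-1.3 64.6]
top {'vertical_fov': 45.708475961256966, 'cx': 281.6790072684384, 'cy': 207.03884870875294}
```

View pics/t8c.png

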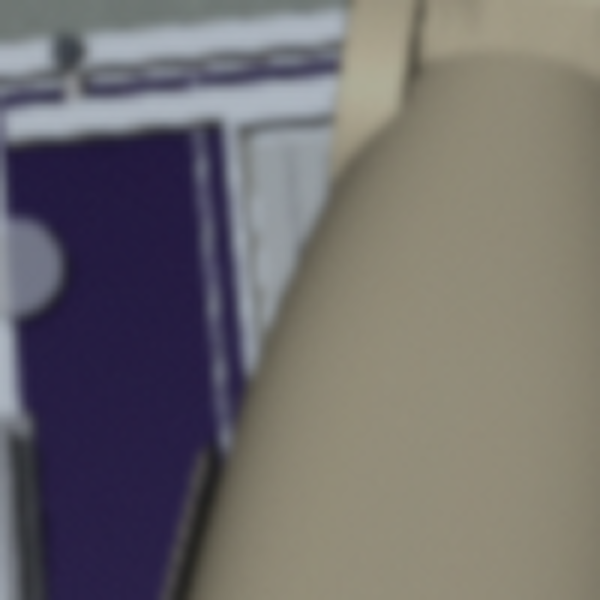

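>>> servo_tool(increments=[{"offset": [0,0,-0.5],"yaw": 0},{"offset": [0,0,-2.5],"yaw": 0},{"offset": [-4,0,-2.5],"yaw": 0},{"offset": [-5,1,1],"yaw": 0},{"offset": [-5,3,5.5],"yaw": 0},{"offset": [-5,5.2,10],"yaw": 0},{"offset": [-5,7.3,14],"yaw": 0},{"offset": [-5,9.4,18],"yaw": 0}])

```text
clock: 19.15
tcp_pos: [0.6189, 0.1915, 0.1324]
orientation: [0.642, -0.298, 0.64, 0.298]
wrist_force: [1.1, -0.4, -0.3]
finger_gap: 0.0856
```

>>> servo_tool(increments=[{"offset": [0,0,0],"yaw": 0},{"offset": [0,0,0],"yaw": 0},{"offset": [0,0,0],"yaw": 0},{"offset": [0,0,0],"yaw": 0},{"offset": [0,0,0],"yaw": 0},{"offset": [0,0,0],"yaw": 0},{"offset": [0,0,0],"yaw": 0},{"offset": [0,0,0],"yaw": 0}])

```text
clock: 19.95
tcp_pos: [0.6181, 0.1891, 0.1322]
orientation: [0.641, -0.298, 0.641, 0.298]
wrist_force: [-0.1, 0.1, 0.7]
finger_gap: 0.0853
```

```bash
python3 - <<'E'
from h import *
s,R=st()
snap('wrist','w9')
E
```

```text
t 19.95 tcp [0.6181 0.1891 0.1322] box mm [ 58.6 158.5] Fw [-0.1  0.1  0.7] F box [-0.1  0.1] gap 0.0853
jaw ang in box deg 135.0518708742188 toolx [ 0.  0. -1.] y [-0.765  0.645 -0.   ] z [0.645 0.765 0.   ] q [ 0.17  0.49  0.07  1.15  0.   -0.7 ]
wrist {'vertical_fov': 66.49630696231506, 'cx': 279.93688238876217, 'cy': 209.34821990911783}
```

View pics/w9.png

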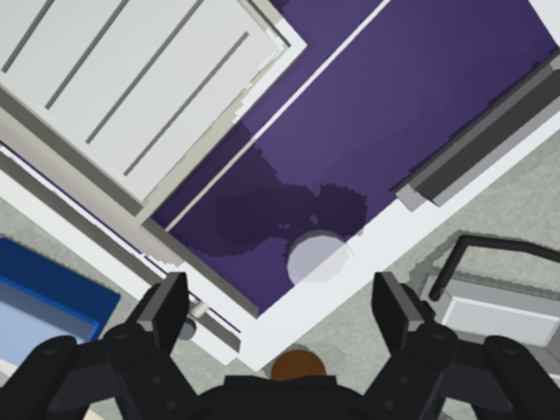

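```bash
python3 - <<'E'
import cv2
im=cv2.imread('pics/w9.png')
cv2.imwrite('pics/w9a.png',cv2.resize(im[10:130,210:360],None,fx=5,fy=5,interpolation=cv2.INTER_CUBIC))
cv2.imwrite('pics/w9b.png',cv2.resize(im[110:260,110:260],None,fx=4,fy=4,interpolation=cv2.INTER_CUBIC))
E
```

```text
(no output)
```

View pics/w9a.png

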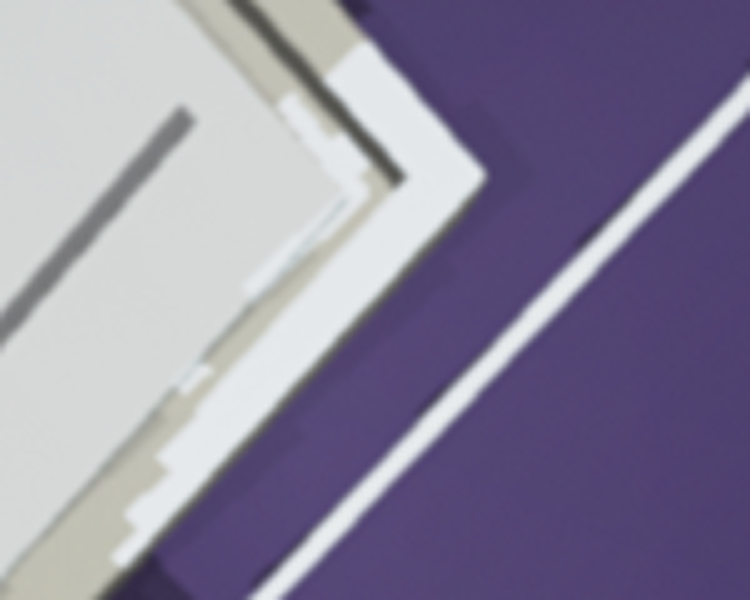

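View pics/w9b.png

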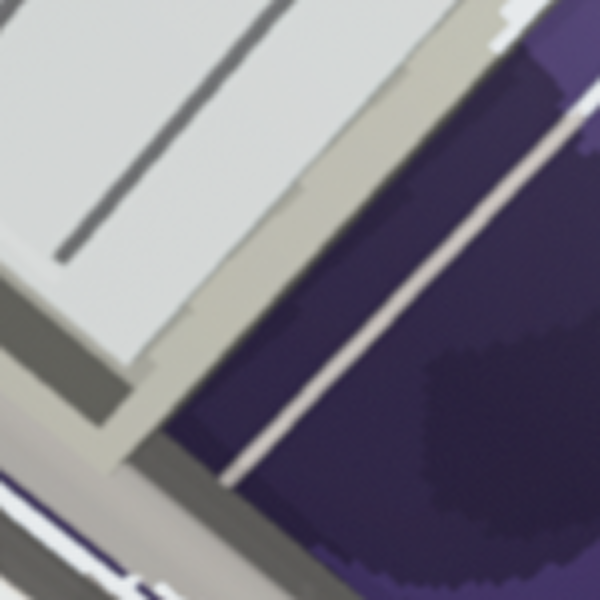

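The edge and the line are both clear. In crop a, the edge foot runs through (400,275) and (200,480), and the line centre through (600,250) and (420,442). In crop b, the edge foot runs through (500,72) and (200,397), and the line through (225,482), (400,300) and (575,115).

```bash
python3 - <<'E'
from h import *
def m(o,k,pts,z):
    w=ray('w9',crop('',o,k,pts),z); return np.array([w2b(x)*1e3 for x in w])
e=np.r_[m((210,10),5,[(475,198),(400,276),(300,378),(200,479)],.09),m((110,110),4,[(500,71),(350,236),(200,397)],.09)]
l=np.r_[m((210,10),5,[(740,108),(600,250),(420,442),(266,598)],.09),m((110,110),4,[(575,115),(400,300),(228,482)],.09)]
print(e.round(1));print(l.round(1))
pe=np.polyfit(e[:,0],e[:,1],1);pl=np.polyfit(l[:,0],l[:,1],1);print(pe,pl)
for x in (-20,40,100): print(x,np.polyval(pl,x)-np.polyval(pe,x))
E
```

```text
[[-27.1  91.2]
 [-16.3  91. ]
 [ -1.6  90.5]
 [ 13.5  90. ]
 [ 28.   92.1]
 [ 60.9  92.5]
 [ 96.   92.5]]
[[-52.1 104.3]
 [-33.  104.1]
 [ -6.3 104.4]
 [ 17.6 104. ]
 [ 25.  103.8]
 [ 63.  104. ]
 [104.  104.2]]
[1.60741206e-02 9.10390888e+01] [-9.17654366e-04  1.04122258e+02]
-20 13.423005037125222
40 12.403498540925455
100 11.383992044725673
```

```bash
cat >> h.py <<'E'
def rect(f,x0,x1,y0,y1,k,z=.09):
    # rows: x from x1 down to x0 ; cols: y from y0..y1 (mm)
    ys=np.arange(y0,y1,1/k); xs=np.arange(x1,x0,-1.0/2)
    X,Y=np.meshgrid(xs,ys,indexing='ij')
    W=BC+X[...,None]/1e3*ex+Y[...,None]/1e3*ey
    uv=proj(f,np.c_[W.reshape(-1,2),np.full(X.size,z)]).reshape(*X.shape,2).astype(np.float32)
    im=np.load(f'pics/{f}.npz')['im'][:,:,::-1]
    return cv2.remap(np.ascontiguousarray(im),uv[...,0],uv[...,1],cv2.INTER_CUBIC),xs,ys
E
python3 - <<'E'
from h import *
r,xs,ys=rect('w9',-35,110,80,112,20)
cv2.imwrite('pics/r9.png',cv2.resize(r,(640,580),interpolation=cv2.INTER_NEAREST)[:, :])
g=r.mean(2)
for i in range(0,len(xs),20):
    row=g[max(0,i-3):i+4].mean(0)
    lm=row[ys>98]; yy=ys[ys>98]; w=np.clip(lm-np.percentile(lm,60)-15,0,None); lc=(w*yy).sum()/w.sum()
    seg=row[(ys>85)&(ys<98)]; sy=ys[(ys>85)&(ys<98)]
    print(xs[i],'line',lc.round(2), 'prof',[int(row[np.argmin(abs(ys-a))]) for a in np.arange(88,95,.5)])
E
```

```text
110.0 line nan prof [181, 181, 182, 178, 160, 123, 93, 87, 90, 91, 91, 91, 90, 90]
100.0 line 103.94 prof [182, 182, 183, 180, 164, 128, 87, 62, 49, 45, 45, 45, 46, 45]
90.0 line 103.99 prof [182, 182, 183, 182, 167, 130, 88, 61, 48, 45, 46, 48, 51, 53]
80.0 line 103.91 prof [183, 184, 184, 183, 169, 131, 89, 61, 48, 45, 45, 46, 46, 48]
70.0 line 104.0 prof [184, 184, 185, 184, 168, 131, 89, 63, 50, 46, 48, 51, 54, 54]
60.0 line 103.9 prof [185, 185, 185, 184, 168, 128, 88, 64, 52, 47, 47, 48, 50, 54]
50.0 line 103.99 prof [186, 186, 186, 185, 167, 126, 86, 64, 53, 49, 50, 52, 52, 53]
40.0 line 103.92 prof [187, 187, 187, 186, 169, 128, 87, 65, 54, 51, 51, 53, 56, 58]
30.0 line 104.0 prof [187, 188, 188, 187, 169, 128, 86, 65, 56, 53, 54, 53, 54, 56]
20.0 line 103.92 prof [232, 232, 232, 233, 222, 170, 111, 88, 83, 82, 83, 85, 87, 89]
10.0 line 104.01 prof [232, 232, 232, 232, 222, 168, 112, 91, 86, 85, 85, 85, 85, 88]
0.0 line 103.95 prof [231, 232, 232, 232, 221, 167, 110, 92, 87, 87, 88, 91, 93, 93]
-10.0 line 103.98 prof [231, 231, 232, 232, 222, 169, 111, 91, 87, 85, 86, 86, 88, 91]
-20.0 line 103.96 prof [231, 231, 231, 232, 222, 169, 111, 90, 85, 84, 85, 86, 86, 87]
-30.0 line 103.97 prof [137, 136, 137, 138, 130, 108, 88, 83, 83, 83, 83, 84, 86, 88]<stdin>:7: RuntimeWarning: invalid value encountered in scalar divide
```

View pics/r9.png

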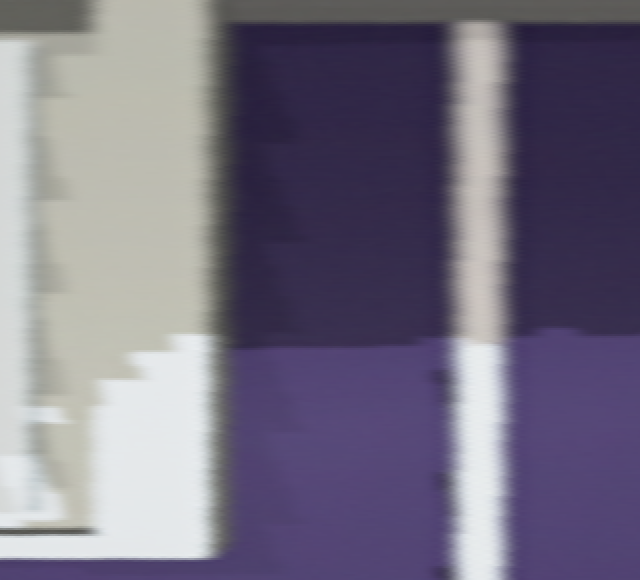

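>>> servo_tool(increments=[{"offset": [0,-2,-4.4],"yaw": 0},{"offset": [0,-4,-8.8],"yaw": 0},{"offset": [0,-6,-13],"yaw": 0},{"offset": [0,-8,-17],"yaw": 0},{"offset": [0,-9.4,-20.5],"yaw": 0},{"offset": [0,-9.4,-20.5],"yaw": 0},{"offset": [2.5,-9.4,-20.5],"yaw": 0},{"offset": [5,-9.4,-20.5],"yaw": 0}])

```text
clock: 20.8
tcp_pos: [0.5592, -0.0279, 0.0826]
orientation: [0.642, -0.299, 0.64, 0.298]
wrist_force: [0.4, 0.4, 0.7]
finger_gap: 0.0856
```

```bash
python3 - <<'E'
from h import *
s,R=st()
c=np.load('pics/w9.npz')['T'][:3,3]; print('cam box',w2b(c)*1e3,c[2])
h=c[2]-.09; cy=w2b(c)[1]*1e3
print('edge true', cy+(90.45-cy)*(h-.02)/h)
E
```

```text
t 20.8 tcp [ 0.5592 -0.0279  0.0826] box mm [-18.3 -52.9] Fw [0.4 0.4 0.7] F box [0.5 0.4] gap 0.0856
jaw ang in box deg 135.05035947512172 toolx [ 0.003 -0.    -1.   ] y [-0.765  0.645 -0.003] z [0.645 0.765 0.002] q [-0.19  0.37 -0.25  0.95  0.   -1.06]
cam box [  0.26905532 100.17459366] 0.27517170713936207
edge true 91.50033255968418
```

>>> servo_tool(increments=[{"offset": [0,0,1.0],"yaw": 0},{"offset": [0,0,1.8],"yaw": 0},{"offset": [0,0,2.15],"yaw": 0},{"offset": [0,0,2.35],"yaw": 0},{"offset": [0,0,2.5],"yaw": 0},{"offset": [0,0.15,2.65],"yaw": 0},{"offset": [0,0.32,2.82],"yaw": 0},{"offset": [0,0.5,3.0],"yaw": 0}])

```text
clock: 21.6
tcp_pos: [0.5725, -0.0032, 0.083]
orientation: [0.64, -0.299, 0.642, 0.297]
wrist_force: [-5.4, -7.1, 1.7]
finger_gap: 0.0853
```

```bash
python3 - <<'E'
from h import *
s,R=st()
E
```

```text
t 21.6 tcp [ 0.5725 -0.0032  0.083 ] box mm [ -3.  -29.4] Fw [-5.4 -7.1  1.7] F box [-6.  -6.6] gap 0.0853
jaw ang in box deg 135.03413550959118 toolx [-0.001 -0.004 -1.   ] y [-0.764  0.645 -0.001] z [ 0.645  0.764 -0.004] q [-0.14  0.39 -0.21  0.96 -0.   -1.01]
```

>>> servo_tool(increments=[{"offset": [0,0.08,0.06],"yaw": 0},{"offset": [0,0.16,0.14],"yaw": 0},{"offset": [0,0.24,0.22],"yaw": 0},{"offset": [0,0.29,0.26],"yaw": 0},{"offset": [0,0.29,0.26],"yaw": 0},{"offset": [0,0.29,0.26],"yaw": 0},{"offset": [0,0.29,0.26],"yaw": 0},{"offset": [0,0.29,0.26],"yaw": 0}])

```text
clock: 22.4
tcp_pos: [0.5721, 0.0008, 0.083]
orientation: [0.64, -0.299, 0.642, 0.297]
wrist_force: [-4.7, -6.3, 2.1]
finger_gap: 0.0855
```

```bash
python3 - <<'E'
from h import *
s,R=st()
E
```

```text
t 22.4 tcp [0.5721 0.0008 0.083 ] box mm [ -3.  -25.3] Fw [-4.7 -6.3  2.1] F box [-5.2 -5.9] gap 0.0855
jaw ang in box deg 135.044897687115 toolx [-0.001 -0.003 -1.   ] y [-0.764  0.645 -0.001] z [ 0.645  0.764 -0.003] q [-0.14  0.39 -0.21  0.96 -0.   -1.01]
```

>>> servo_tool(increments=[{"offset": [0,0,-0.5],"yaw": 0},{"offset": [0,0,-2.5],"yaw": 0},{"offset": [-4,0,-2.5],"yaw": 0},{"offset": [-5,1,1],"yaw": 0},{"offset": [-5,3,5.5],"yaw": 0},{"offset": [-5,5,10],"yaw": 0},{"offset": [-5,7,14],"yaw": 0},{"offset": [-5,8.6,17.3],"yaw": 0}])

```text
clock: 23.2
tcp_pos: [0.6194, 0.193, 0.1331]
orientation: [0.642, -0.299, 0.64, 0.299]
wrist_force: [1.3, -0.2, -0.2]
finger_gap: 0.0854
```

>>> servo_tool(increments=[{"offset": [0,0,0],"yaw": 0},{"offset": [0,0,0],"yaw": 0},{"offset": [0,0,0],"yaw": 0},{"offset": [0,0,0],"yaw": 0},{"offset": [0,0,0],"yaw": 0},{"offset": [0,0,0],"yaw": 0},{"offset": [0,0,0],"yaw": 0},{"offset": [0,0,0],"yaw": 0}])

```text
clock: 24.0
tcp_pos: [0.6185, 0.1896, 0.1321]
orientation: [0.641, -0.298, 0.641, 0.298]
wrist_force: [0.5, -0.0, -0.1]
finger_gap: 0.0855
```

```bash
cat > meas.py <<'E'
from h import *
import sys
def meas(f):
    r,xs,ys=rect(f,-35,102,85,115,20)
    g=r.mean(2)
    cv2.imwrite(f'pics/r_{f}.png',cv2.resize(r,(600,540)))
    c=np.load(f'pics/{f}.npz')['T'][:3,3]; h=c[2]-.09; cy=w2b(c)[1]*1e3
    print('cam',w2b(c)*1e3,c[2])
    for i in range(10,len(xs),30):
        row=g[max(0,i-3):i+4].mean(0)
        print(xs[i],'prof',[int(row[np.argmin(abs(ys-a))]) for a in np.arange(99,108,.5)])
    return h,cy
E
python3 - <<'E'
from meas import *
s,R=st()
snap('wrist','w10')
print(meas('w10'))
E
```

```text
t 24.0 tcp [0.6185 0.1896 0.1321] box mm [ 59.  158.9] Fw [ 0.5 -0.  -0.1] F box [ 0.5 -0.1] gap 0.0855
jaw ang in box deg 135.0559244659276 toolx [ 0.  0. -1.] y [-0.765  0.645  0.   ] z [0.645 0.765 0.   ] q [ 0.17  0.49  0.07  1.15  0.   -0.7 ]
wrist {'vertical_fov': 66.49630696231506, 'cx': 279.93688238876217, 'cy': 209.34821990911783}
cam [  0.75506672 100.55181714] 0.2751413910994266
97.0 prof [182, 182, 182, 183, 182, 168, 130, 105, 130, 162, 170, 159, 126, 83, 55, 50, 52, 52]
82.0 prof [183, 183, 183, 183, 183, 171, 138, 108, 129, 161, 174, 167, 133, 83, 53, 51, 52, 52]
67.0 prof [184, 184, 184, 184, 185, 179, 148, 111, 126, 164, 179, 172, 137, 85, 55, 52, 53, 53]
52.0 prof [185, 185, 185, 185, 186, 180, 149, 113, 126, 161, 172, 163, 132, 86, 59, 55, 56, 56]
37.0 prof [187, 186, 186, 186, 187, 180, 149, 116, 135, 170, 186, 177, 136, 83, 58, 57, 58, 59]
22.0 prof [232, 232, 232, 232, 233, 230, 205, 166, 196, 230, 234, 225, 176, 112, 86, 87, 88, 88]
7.0 prof [232, 232, 232, 232, 233, 232, 211, 169, 194, 230, 234, 230, 191, 124, 92, 90, 91, 92]
-8.0 prof [231, 231, 232, 232, 232, 232, 216, 176, 197, 229, 234, 229, 189, 121, 89, 88, 90, 90]
-23.0 prof [231, 231, 231, 231, 232, 232, 218, 180, 196, 228, 233, 227, 182, 116, 87, 88, 89, 89]
(np.float64(0.1851413910994266), np.float64(100.55181714187046))
```

View pics/r_w10.png

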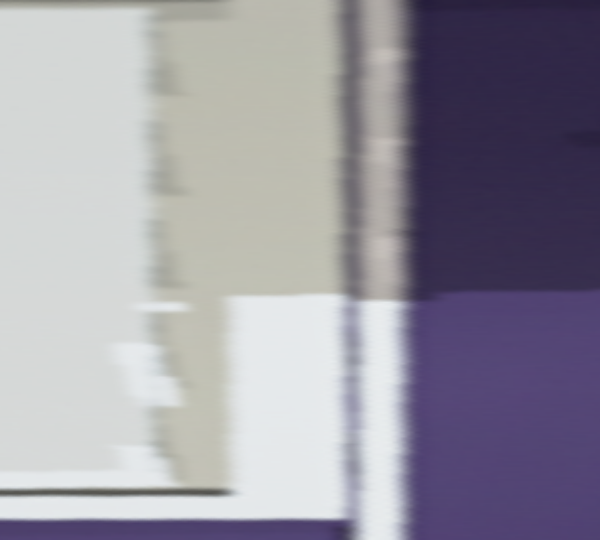

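The edge is now at about y = 102.0 and the line centre at about 104.0 (band 103 to 105), parallel to each other. One last nudge of about 1.6 mm is needed.

>>> servo_tool(increments=[{"offset": [0,-2,-4.4],"yaw": 0},{"offset": [0,-4,-8.8],"yaw": 0},{"offset": [0,-6,-13],"yaw": 0},{"offset": [0,-8,-17],"yaw": 0},{"offset": [0,-8.6,-19.8],"yaw": 0},{"offset": [0,-8.6,-19.8],"yaw": 0},{"offset": [2.5,-8.6,-19.8],"yaw": 0},{"offset": [5,-8.6,-19.8],"yaw": 0}])

```text
clock: 24.85
tcp_pos: [0.5581, -0.0169, 0.0826]
orientation: [0.642, -0.299, 0.64, 0.298]
wrist_force: [0.5, 0.3, -0.3]
finger_gap: 0.0851
```

>>> servo_tool(increments=[{"offset": [0,0,1.0],"yaw": 0},{"offset": [0,0,1.6],"yaw": 0},{"offset": [0,0,2.0],"yaw": 0},{"offset": [0,0,2.2],"yaw": 0},{"offset": [0,0,2.3],"yaw": 0},{"offset": [0,0,2.4],"yaw": 0},{"offset": [0,0,2.4],"yaw": 0},{"offset": [0,0,2.4],"yaw": 0}])

```text
clock: 25.65
tcp_pos: [0.5721, 0.0008, 0.0826]
orientation: [0.641, -0.298, 0.641, 0.298]
wrist_force: [-2.8, -2.8, 4.4]
finger_gap: 0.085
```

```bash
python3 - <<'E'
from h import *
s,R=st()
E
```

```text
t 25.65 tcp [0.5721 0.0008 0.0826] box mm [ -3.1 -25.3] Fw [-2.8 -2.8  4.4] F box [-3.  -2.5] gap 0.085
jaw ang in box deg 135.0492194799172 toolx [ 0.    -0.001 -1.   ] y [-0.764  0.645 -0.001] z [ 0.645  0.764 -0.   ] q [-0.14  0.39 -0.22  0.96 -0.   -1.01]
```

>>> servo_tool(increments=[{"offset": [0,0,0.07],"yaw": 0},{"offset": [0,0.02,0.1],"yaw": 0},{"offset": [0,0.04,0.12],"yaw": 0},{"offset": [0,0.06,0.14],"yaw": 0},{"offset": [0,0.08,0.16],"yaw": 0},{"offset": [0,0.1,0.18],"yaw": 0},{"offset": [0,0.1,0.18],"yaw": 0},{"offset": [0,0.1,0.18],"yaw": 0}])

```text
clock: 26.45
tcp_pos: [0.5721, 0.0015, 0.0825]
orientation: [0.641, -0.299, 0.642, 0.297]
wrist_force: [-5.7, -7.6, 6.0]
finger_gap: 0.0856
```

```bash
python3 - <<'E'
from h import *
s,R=st()
E
```

```text
t 26.45 tcp [0.5721 0.0015 0.0825] box mm [ -3.  -24.6] Fw [-5.7 -7.6  6. ] F box [-6.3 -7.1] gap 0.0856
jaw ang in box deg 134.98973739727515 toolx [-0.001 -0.003 -1.   ] y [-0.764  0.645 -0.002] z [ 0.645  0.764 -0.003] q [-0.14  0.39 -0.22  0.96 -0.   -1.01]
```

>>> servo_tool(increments=[{"offset": [0,0.02,0.01],"yaw": 0},{"offset": [0,0.04,0.02],"yaw": 0},{"offset": [0,0.06,0.04],"yaw": 0},{"offset": [0,0.08,0.05],"yaw": 0},{"offset": [0,0.08,0.05],"yaw": 0},{"offset": [0,0.08,0.05],"yaw": 0},{"offset": [0,0.08,0.05],"yaw": 0},{"offset": [0,0.08,0.05],"yaw": 0}])

```text
clock: 27.25
tcp_pos: [0.572, 0.0025, 0.0825]
orientation: [0.641, -0.299, 0.642, 0.297]
wrist_force: [-4.9, -7.3, 5.9]
finger_gap: 0.0855
```

```bash
python3 - <<'E'
from h import *
s,R=st()
E
```

```text
t 27.25 tcp [0.572  0.0025 0.0825] box mm [ -3.  -23.7] Fw [-4.9 -7.3  5.9] F box [-5.5 -6.8] gap 0.0855
jaw ang in box deg 134.98914804192157 toolx [-0.    -0.003 -1.   ] y [-0.764  0.645 -0.002] z [ 0.645  0.764 -0.003] q [-0.13  0.39 -0.22  0.96 -0.   -1.  ]
```

>>> servo_tool(increments=[{"offset": [0,0,-0.5],"yaw": 0},{"offset": [0,0,-2.5],"yaw": 0},{"offset": [-4,0,-2.5],"yaw": 0},{"offset": [-5,1,1],"yaw": 0},{"offset": [-5,3,5.5],"yaw": 0},{"offset": [-5,5,10],"yaw": 0},{"offset": [-5,7,14],"yaw": 0},{"offset": [-5,9,17.8],"yaw": 0}])

```text
clock: 28.05
tcp_pos: [0.6186, 0.2011, 0.1318]
orientation: [0.642, -0.298, 0.641, 0.299]
wrist_force: [1.1, -0.3, -0.7]
finger_gap: 0.0854
```

>>> servo_tool(increments=[{"offset": [0,0,0],"yaw": 0},{"offset": [0,0,0],"yaw": 0},{"offset": [0,0,0],"yaw": 0},{"offset": [0,0,0],"yaw": 0},{"offset": [0,0,0],"yaw": 0},{"offset": [0,0,0],"yaw": 0},{"offset": [0,0,0],"yaw": 0},{"offset": [0,0,0],"yaw": 0}])

```text
clock: 28.85
tcp_pos: [0.6182, 0.1981, 0.1322]
orientation: [0.641, -0.298, 0.641, 0.298]
wrist_force: [0.8, 0.2, 0.5]
finger_gap: 0.0856
```

```bash
python3 - <<'E'
from meas import *
s,R=st()
snap('wrist','w11')
print(meas('w11'))
E
```

```text
t 28.85 tcp [0.6182 0.1981 0.1322] box mm [ 59.4 167.4] Fw [0.8 0.2 0.5] F box [0.8 0.1] gap 0.0856
jaw ang in box deg 135.05267112033715 toolx [ 0.  0. -1.] y [-0.765  0.645 -0.   ] z [0.645 0.765 0.   ] q [ 0.19  0.5   0.08  1.15  0.   -0.68]
wrist {'vertical_fov': 66.49630696231506, 'cx': 279.93688238876217, 'cy': 209.34821990911783}
cam [  1.11095248 109.09089276] 0.27519078179719847
97.0 prof [182, 182, 182, 182, 182, 182, 176, 152, 129, 141, 163, 158, 123, 75, 49, 47, 50, 52]
82.0 prof [183, 183, 183, 183, 183, 183, 178, 154, 129, 139, 162, 156, 120, 72, 49, 50, 52, 53]
67.0 prof [184, 184, 184, 184, 184, 185, 180, 157, 130, 141, 163, 157, 119, 72, 53, 53, 55, 55]
52.0 prof [185, 186, 185, 186, 186, 186, 182, 160, 130, 140, 163, 158, 118, 70, 49, 50, 54, 57]
37.0 prof [187, 186, 187, 187, 187, 187, 185, 167, 136, 142, 167, 160, 118, 70, 54, 57, 60, 60]
22.0 prof [232, 232, 232, 232, 232, 232, 232, 220, 186, 199, 228, 219, 163, 102, 84, 86, 87, 88]
7.0 prof [232, 232, 232, 232, 232, 232, 231, 217, 179, 196, 229, 225, 176, 109, 84, 87, 90, 91]
-8.0 prof [231, 231, 231, 231, 231, 232, 232, 218, 174, 184, 226, 227, 177, 109, 85, 88, 90, 90]
-23.0 prof [231, 231, 231, 231, 231, 231, 232, 223, 185, 189, 225, 221, 163, 98, 81, 84, 86, 88]
(np.float64(0.18519078179719847), np.float64(109.09089276128091))
```

View pics/r_w11.png

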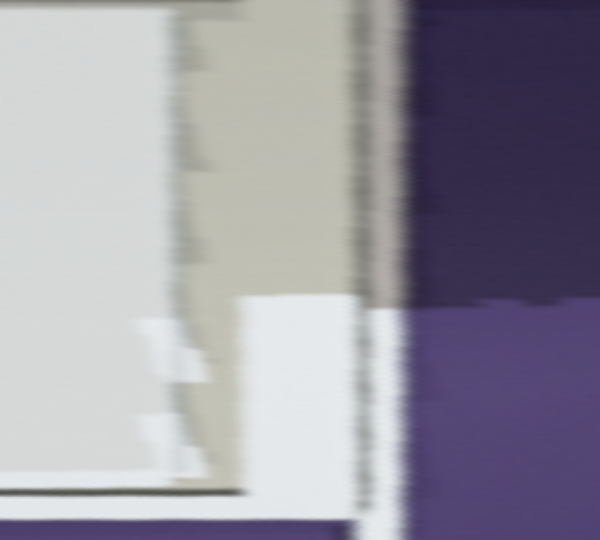

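View pics/w11.png

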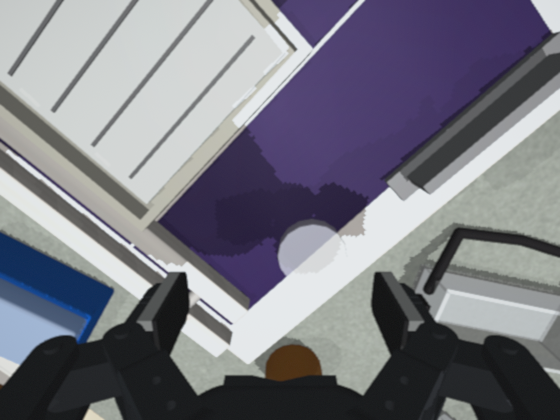

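```bash
python3 - <<'E'
from h import *
snap('side','s12')
cv2.imwrite('pics/s12c.png',cv2.resize(cv2.imread('pics/s12.png')[140:260,200:360],None,fx=5,fy=5,interpolation=cv2.INTER_CUBIC))
cv2.imwrite('pics/w11c.png',cv2.resize(cv2.imread('pics/w11.png')[60:250,0:250],None,fx=3,fy=3,interpolation=cv2.INTER_CUBIC))
E
```

```text
side {'vertical_fov': 55.91400551012229, 'cx': 277.0293730676735, 'cy': 214.711036648745}
```

View pics/s12c.png

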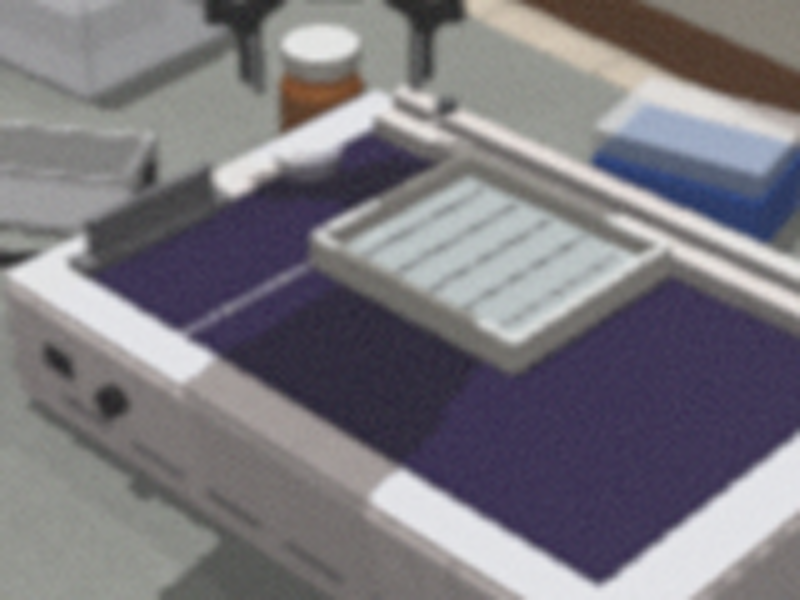

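View pics/w11c.png

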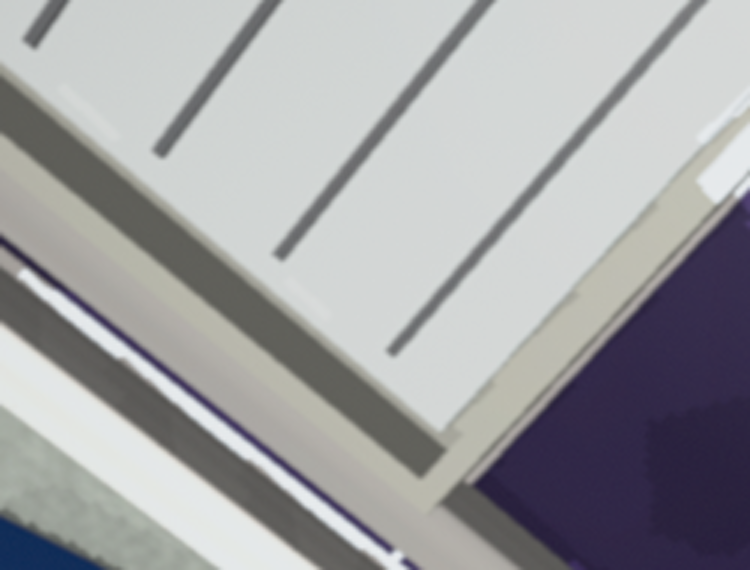

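The tray lies flat and flush on the bar with no gap visible, from (310,240) to (665,250) in the side crop. Its leading edge is on the line, and the dish and comb look where they were. The gripper is clear of everything, so I'm handing in.

```bash
python3 - <<'E'
from h import *
st(); print(env.hand_in())
E
```

```text
t 28.95 tcp [0.6181 0.1983 0.1321] box mm [ 59.4 167.6] Fw [ 0.5 -1.  -0.5] F box [ 0.4 -1. ] gap 0.0853
jaw ang in box deg 135.0704764231269 toolx [ 0.  0. -1.] y [-0.765  0.644 -0.   ] z [0.644 0.765 0.   ] q [ 0.19  0.5   0.08  1.15  0.   -0.68]
the job is handed in; nothing more can be done
None
```

The tray is against the fence bar with its leading edge on the scribed line, and I handed the job in at 29.0 s. `hand_in` gives no verdict.

- **Pressing:** I squared the white tray with both open fingertips and pushed it onto the bar. I held it there for about 1.6 s at a horizontal push of 9.5, 11.4 and 10.6 N in three readings. The fingers also pressed down by 7 to 8 N at the same time, so the total force on the tray peaked near 14 N in those readings, taken about every 0.8 s.
- **Sliding:** I slid it along the bar with the fingers straddling its near trailing corner, at about 5 to 6 N against the bar and 4 to 7 N along it. Twice, about 12 mm and then 2 mm short of the line, I let go to measure with the wrist camera.
- **Final position:** The last wrist picture puts the edge about 0.5 mm short of the line's centre. That is within the 2 mm line, parallel to it and not past it. The tray shows no gap to the bar and lies flat.
- **Other things:** The bystanders in view looked undisturbed, though I did not measure them. The gripper was clear of everything at hand-in.
- **Disagreement:** For one 11.0 mm stretch the camera measured 10.5 mm of tray travel. I went by the camera's later, near-vertical view, which is less affected by parallax.

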